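# Rotate panels through the drying rack with a spatula

### The job

The blue panels leave the low drying rack at the end with the upright end stop, oldest first. With the broad spatula, first move the panel already in the rack along its lane until it lies within a finger's width of the end stop, then slide the spatula under the other panel, lift it off the bench and load it into the lane behind the first, a finger or two apart, both flat and square with nothing sticking out. Then put the spatula down flat on the bench; never touch a panel with the gripper or arm, and leave mallet, jar and chisel where they are.

Things in the scene. Friction and masses are not known exactly. Their poses are not given: they have to be found in the camera images.
- rack: Low wooden drying rack, fixed; place and yaw vary. Origin on the bench under the lane's middle; local x (about the robot's left) points from the open front (no lip) to the back, y along the lane (+y end nearer the robot). Lane floor x -68..+68, y -165..+165 mm, top 25 mm above the bench. Back strip at x = +68 mm, 20 mm above the floor; behind it two 155 mm high posts at y = +-160 mm.
- rack_stop (a point): Foot of the end stop's inner face: rack local (0, -150, 25) mm. The stop is an upright board across the lane's far end (local -y, away from the robot), 25 mm high above the lane floor. The other end is open.
- rack_rods (a point): Middle of the frontmost overhead rod: rack local (-113, 0, 146) mm. Four 8 mm rods along y at x = -113, -60, -7, +46 mm, underside 142 mm above the bench, hang over the lane and 49 mm out in front of it; arms at y = +-160 mm (150 to 160 mm high) carry them; no front posts. A gripper working the lane must lean back, to the rack's -x, 30 degrees or more to clear them.
- old_panel: Panel in the rack: blue flat board 120 (x) x 110 (y) x 8 mm on two back battens, 18 mm high in all, about 0.16 kg. Origin: centre of its underside (battens' foot). Battens run along local x, full length, 14 wide, 10 high, centred at y = +-45 mm; between them a tunnel 76 mm wide, 10 mm high, open at both x ends, takes the blade. Starts away from the end stop, x roughly along rack x.
- new_panel: Panel on the bench, otherwise the same as old_panel (blue, 120 x 110 x 18 mm, two battens along its local x, tunnel 76 x 10 mm). Origin: centre of its underside. Local x points forward and to the robot's left; place and yaw vary; it lies farther from or nearer to the robot than the spatula.
- spatula: Broad loose spatula flat on the bench, 0.22 kg. Steel blade 130 (x -65..+65) x 56 (y) x 3 mm; origin: centre of the blade's underside; +x is the front edge. At the rear a 22 mm high heel across the blade (x -65..-61 mm) stops a panel sliding back. Wooden handle 24 x 24 mm rises from local (-60, 0, 6) mm, leaning back 40 degrees from vertical to -x, 125 mm long, its sides parallel to local xz.
- spatula_grip (a point): Grip point on the handle's axis, 85 mm along it: spatula local (-115, 0, 71) mm, 40 mm below the handle's upper end. Close the fingers along the spatula's local y (24 mm wide); with the tool axis along the handle (40 degrees from vertical) the gripper clears the rods.
- mallet: Bystander: wooden mallet standing on its head, 80 mm diameter, 230 mm high, origin at the centre of its underside. Do not disturb.
- jar: Bystander: closed amber glass jar, 72 mm diameter, 85 mm high, origin at the centre of its underside. Do not disturb.
- chisel: Bystander: chisel lying flat, 230 mm long along its local x (blade +x to 120 mm, handle -x to -110 mm), 20 mm wide and high; origin between handle and blade on the bench. Do not disturb.
There are look-alikes about, which are no part of the job. Of the things like the spatula, leave any that is yellow; of the rest the larger one is meant. What is shaped like the new_panel but black is not meant.

How it is judged (in metres and radians):
On the way, in this order (a step that is already met when the one before it is completed fails the run):
1. the rack's own panel rests flat in the lane close to the end stop (y of old_panel in the frame of rack below -0.07 m and z of old_panel in the frame of rack between 0.022 and 0.028 m and linear speed of old_panel below 0.02 m/s), for 0.2 s.
2. the other panel is lifted off the bench on the spatula (height (world z) of new_panel above 0.03 m and contact force between new_panel and spatula above 0.5 N), for 0.2 s.
At the end, for the whole second after the job is handed in: Old panel within 25 mm of the end stop, new panel behind it with a gap under 45 mm, both flat in the lane, square within 0.15 rad, centres at most 16 mm back or 20 mm forward of its middle; spatula flat on the bench; all at rest (all of step 1 and y of old_panel in the frame of rack above -0.1 m and x of old_panel in the frame of rack between -0.02 and 0.016 m and angle between each of old_panel, new_panel, spatula's own z axis and vertical below 0.05 rad and angle between the x axis of each of old_panel, new_panel and the x axis of rack, either way round below 0.15 rad and x of new_panel in the frame of rack between -0.02 and 0.016 m and z of new_panel in the frame of rack between 0.022 and 0.028 m and y of new_panel in the frame of rack above 0 m and horizontal distance between new_panel and old_panel below 0.155 m and height (world z) of spatula between -0.003 and 0.004 m and linear speed of each of new_panel, spatula below 0.02 m/s); the robot touches nothing.
It fails at once if the gripper or arm touches a panel (contact force between any of the arm, the fingers and new_panel above 0.5 N or contact force between any of the arm, the fingers and old_panel above 0.5 N).
It fails at once if mallet, jar or chisel is moved more than 20 mm or knocked over (distance of any of mallet, jar, chisel from where it was at the start of the episode above 0.02 m or angle between any of mallet, jar's own z axis and vertical above 0.4 rad).
It fails at once if a panel is tipped more than 35 degrees (angle between any of new_panel, old_panel's own z axis and vertical above 0.61 rad).
It also fails if it takes over 72 s, if anything falls off the work surface, if the arm or the gripper's body presses on something with over 40 N, if the wrist force passes 120 N, or if a joint passes its speed limit or range.

### The arm

A 6-joint arm with a two-finger parallel gripper is mounted at the origin on the work surface. World frame = base frame: x ahead of the robot, y to its left, z up, the work surface at z = 0. Lengths are in m, angles in degrees, forces in N, time in s.
With the tool pointing down it reaches from about 0.4 to 0.825 m from the base axis. Payload 7 kg.
Tool frame: the origin (TCP) lies at the very end of the fingers, on their centre line; the grasp point (between the pads) lies 19 mm behind it; z points along the fingers, y is the line along which they close (so a half turn about z gives the same grasp; the last joint's range is limited). The gripper opens to 88 mm and grips with 3 to 60 N. Pads are 19 mm wide; open, the fingers measure 130 mm over their backs; the gripper's body (78 mm by 193 mm) begins 47 mm behind the grasp point.
Start: joints at [16.507, 20.546, 0.682, 0, -70.136, -16.507], TCP at [0.675, -0, 0.227] pointing down, gripper open.
Joint ranges: [-176.03, 176.03], [-82.01, 121.73], [-58.28, 71.71], [-173.87, 95.51], [-174.79, -0.11], [-173.66, 173.66]. Speed limits (degrees/s): [136.94, 136.94, 172.46, 180, 180, 180].

### API

Orientations are given as [roll, pitch, yaw] about the fixed x, y, z axes, in that order (R = Rz(yaw) Ry(pitch) Rx(roll)).
In Python, from plant import ctrl, cams, workorder gives the robot as it stands.
- The arm moves only by the tool play_rows, never from a script. Its argument "motion" is a list of rows, each an object of numbers: "x", "y", "z": the shift along the tool's x, y, z normalised to -1 to 1, where 1 is 0.025 m; "rx", "ry", "rz": the turn, a rotation vector about the tool's x, y, z normalised to -1 to 1, where 1 is 4 degrees. A call has 1 to 20 rows; each row shifts and turns the commanded pose from where the row before left it, along the tool's axes as they then stand; what a row does not reach is not made up. A row lasts 1/8 s, in which the tool goes at most 62.5 mm and 10.7 degrees, less where a joint would pass 70% of its speed; a pose out of reach is approached as far as the arm can. A call with a number of a shift or a turn outside -1 to 1 is refused whole. A call with a gripper value outside its range is refused whole. "fingers" is the opening, from -1 (shut) to 1 (fully open), set as the call begins (left out, the last holds). The fingers move at their own pace and stop on an object; the grip force is fixed at half the most. Time passes only in rows, so rows that do not move let the fingers close. It gives the time, the measured TCP pose, the force, the opening and the grip force at its end, in the units of the state.
- ctrl.get_obs(): the state, without advancing time (a new reading comes with each control period).
- cams.snapshot(name): name is "scene" or "side" or "wrist"; returns the picture (400x640x3 uint8, blue, green, red); there is no depth.
- cams.get_calibration(name): a dict with "vertical_fov" (degrees; the focal length in pixels is half the picture's height over the tangent of half this angle, whatever the lens; pixels are square), "cx", "cy" (the principal point, pixels), "position" and "rotation" of the camera in the world. Camera axes: x right, y up, looking along -z (the intrinsics and any distortion apply to the point x, -y, -z); pixel columns grow to the right and rows downward; lengths in m; the calibration is good to about 2 mm. A picture is of the moment at which its call begins: read the wrist's pose just before it. get_calibration takes no time and is no camera call; for the wrist camera it gives the pose at the moment of the call.
- workorder.close_job(): hands the job in; it is judged then, once.
The state is a dict: "clock": time; "joint_pos": joint angles; "qvel": joint speeds; "tau": joint torques, N m; "tool_pos": TCP position; "orientation": TCP orientation; "force": force on the tool from outside, world axes, zero at the start; "moment": the same for the moment, N m; "opening": finger opening in m; "gripper_force": force on a finger pad.
Only numpy, scipy, OpenCV 4.12 (cv2) and the standard library are available. Lean on these libraries where they do the work, as an engineer would, in place of code of your own. Each camera call takes 0.05 s, during which the arm holds its last target. There are 200 camera calls.

## Working session

There is one attempt and no reset: what is moved stays moved. The work goes in short steps, Python scripts to look and compute and a tool call to move; the robot and the scene stay as the last step left them, time stands still between calls to the robot, and variables do not carry over. Pictures are saved under pics/ and viewed, at most 10 in all, crops included, and the job is handed in when it is done.

Besides the shell and the picture viewer there is one more tool, called after "Call:" by a JSON object that holds its "op" and its "data". play_rows: Moves the arm, as the interface text tells. Its arguments: {"type":"object","properties":{"motion":{"type":"array"},"fingers":{"type":"number"}},"required":["motion"]}

```bash
ls; mkdir -p pics; python3 - <<'E'
from plant import ctrl,cams
import cv2,numpy as np
for n in ["scene","side","wrist"]:
    c=cams.get_calibration(n); print(n,c)
    cv2.imwrite(f"pics/{n}0.png",cams.snapshot(n))
a=cv2.imread("pics/scene0.png");b=cv2.imread("pics/side0.png")
print(ctrl.get_obs())
E
```

```text
pics
scene {'vertical_fov': 52.81511692352153, 'cx': 320.5963779714494, 'cy': 201.4566501106545, 'position': array([ 1.03891298, -0.67810268,  1.1421413 ]), 'rotation': array([36.40055159,  0.74485961, 44.9736856 ])}
side {'vertical_fov': 47.913913559724264, 'cx': 317.52664547763027, 'cy': 198.76068010484153, 'position': array([ 0.29225345, -1.26576362,  0.9458761 ]), 'rotation': array([ 54.48121125,   1.23914399, -10.38065694])}
wrist {'vertical_fov': 66.01202585363225, 'cx': 323.2098687527934, 'cy': 196.02855350582445, 'position': array([ 0.67593475, -0.07019065,  0.38377427]), 'rotation': array([-1.52201905e+01, -8.29742088e-02, -1.79990027e+02])}
{'clock': 0.15, 'joint_pos': array([ 1.65071914e+01,  2.05833223e+01,  6.45238554e-01, -1.60752192e-02,
       -7.01336861e+01, -1.65066600e+01]), 'qvel': array([ 0.0273249 , -0.20970548,  0.1768132 ,  0.05679769,  0.03455979,
        0.00535412]), 'tau': array([ 1.39394037e-04, -5.83274567e+01,  2.93289685e+01,  7.00122759e+00,
        8.75052094e-03, -9.76538854e-05]), 'tool_pos': array([ 6.74634117e-01, -1.31528432e-05,  2.25814055e-01]), 'orientation': array([ 1.79926894e+02, -5.90305132e-03, -9.00049371e+01]), 'force': array([ 0.87311795,  0.15049172, -0.68873261]), 'moment': array([ 0.02412467, -0.01862179, -0.0091664 ]), 'gripper_force': 0.0, 'opening': 0.08828024984775033}
```

View pics/scene0.png

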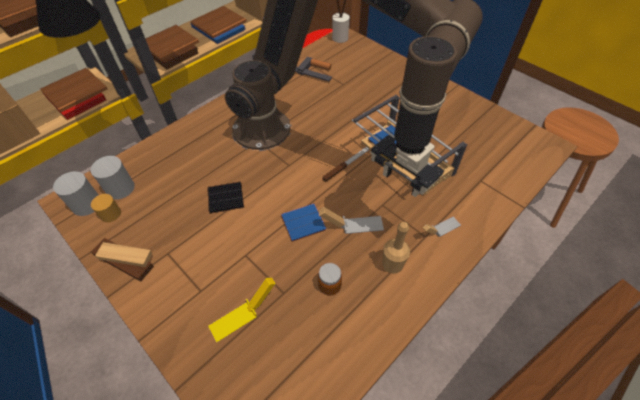

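View pics/side0.png

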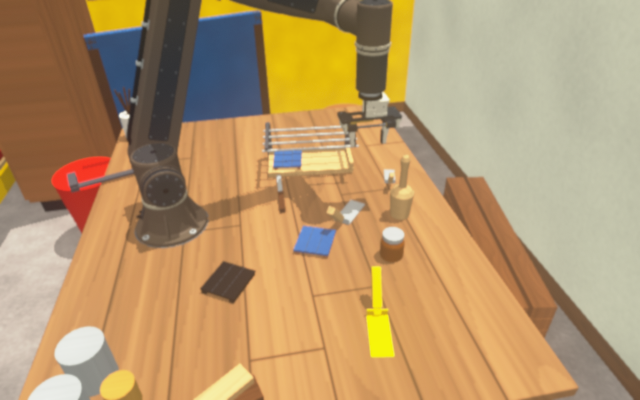

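The spatula candidates in the scene view are yellow at (245,315), large grey at (355,222) and small grey at (440,230). Yellow is excluded and the larger grey fits, so I mean (355,222). The new panel is the blue one at (303,222), since the look-alike at (226,197) is black. Next I'll confirm with enlarged crops.

```bash
cat > h.py <<'E'
import cv2,numpy as np
from scipy.spatial.transform import Rotation as R
from plant import ctrl,cams
def rot(c): return R.from_euler('xyz',c['rotation'],degrees=True).as_matrix()
def foc(c): return 200/np.tan(np.radians(c['vertical_fov']/2))
def ray(c,uv):
    uv=np.atleast_2d(np.asarray(uv,float)); f=foc(c)
    d=np.c_[(uv[:,0]-c['cx'])/f,-(uv[:,1]-c['cy'])/f,-np.ones(len(uv))]@rot(c).T
    return np.asarray(c['position']),d/np.linalg.norm(d,axis=1,keepdims=True)
def plane(c,uv,z):
    p,d=ray(c,uv); return p+d*((z-p[2])/d[:,2])[:,None]
def proj(c,P):
    q=(np.atleast_2d(P)-c['position'])@rot(c); f=foc(c)
    return np.c_[c['cx']-f*q[:,0]/q[:,2],c['cy']+f*q[:,1]/q[:,2]]
def tri(obs): # [(c,uv)]
    A=np.zeros((3,3));b=np.zeros(3);L=[]
    for c,uv in obs:
        p,d=ray(c,uv);M=np.eye(3)-np.outer(d[0],d[0]);A+=M;b+=M@p;L.append((p,M))
    X=np.linalg.solve(A,b); return X,[np.linalg.norm(M@(X-p)) for p,M in L]
def blobs(im,lo,hi,amin=40):
    m=cv2.inRange(cv2.cvtColor(im,cv2.COLOR_BGR2HSV),lo,hi)
    cs,_=cv2.findContours(m,cv2.RETR_EXTERNAL,cv2.CHAIN_APPROX_NONE)
    return [k for k in sorted(cs,key=cv2.contourArea)[::-1] if cv2.contourArea(k)>amin]
def rect(P): # xy in m -> centre,size mm,angle
    (c,s,a)=cv2.minAreaRect((P[:,:2]*1000).astype(np.float32)); return np.round(c,1),np.round(s,1),round(a,1)
BL=((100,110,40),(125,255,255))
E
python3 - <<'E'
from h import *
im={n:cv2.imread(f"pics/{n}0.png") for n in ["scene","side","wrist"]}
for n in im:
    c=cams.get_calibration(n)
    for k in blobs(im[n],*BL):
        uv=k[:,0]; m=uv.mean(0)
        if n!="wrist" and not(100<m[1]<300 and 180<m[0]<500): continue
        for z in (.018,.043): print(n,np.round(m),cv2.contourArea(k),z,rect(plane(c,uv,z)))
up=lambda a,s:cv2.resize(a,None,fx=s,fy=s,interpolation=cv2.INTER_CUBIC)
A=up(im['scene'][110:260,270:470],4)
cv2.imwrite("pics/cropA.png",A)
B=up(im['side'][110:270,230:430],4)[:600]
cv2.imwrite("pics/cropB.png",B)
E
```

```text
scene [303. 222.] 875.0 0.018 (array([ 458.3, -201.7]), array([116.2, 109. ]), 67.0)
scene [303. 222.] 875.0 0.043 (array([ 471.2, -212.3]), array([113.6, 106.6]), 67.0)
scene [381. 135.] 54.5 0.018 (array([384.2, 295.9]), array([43.6, 32.8]), 78.3)
scene [381. 135.] 54.5 0.043 (array([398.7, 274.3]), array([42.6, 32.1]), 78.3)
side [315. 240.] 648.5 0.018 (array([ 458. , -200.1]), array([109.8, 102.8]), 66.4)
side [315. 240.] 648.5 0.043 (array([ 453.5, -228.8]), array([106.8, 100.1]), 66.4)
side [287. 158.] 281.5 0.018 (array([436.1, 322.4]), array([108. ,  98.3]), 81.5)
side [287. 158.] 281.5 0.043 (array([432.2, 279.7]), array([105.1,  95.7]), 81.5)
wrist [537.  27.] 3119.5 0.018 (array([ 451.7, -165.5]), array([69.4, 69.9]), 66.9)
wrist [537.  27.] 3119.5 0.043 (array([ 467.1, -159. ]), array([64.7, 65.2]), 66.9)
wrist [468.   9.] 233.5 0.018 (array([ 523.9, -176.7]), array([33.1, 12.7]), 45.1)
wrist [468.   9.] 233.5 0.043 (array([ 534.3, -169.5]), array([30.8, 11.8]), 45.1)
```

View pics/cropA.png

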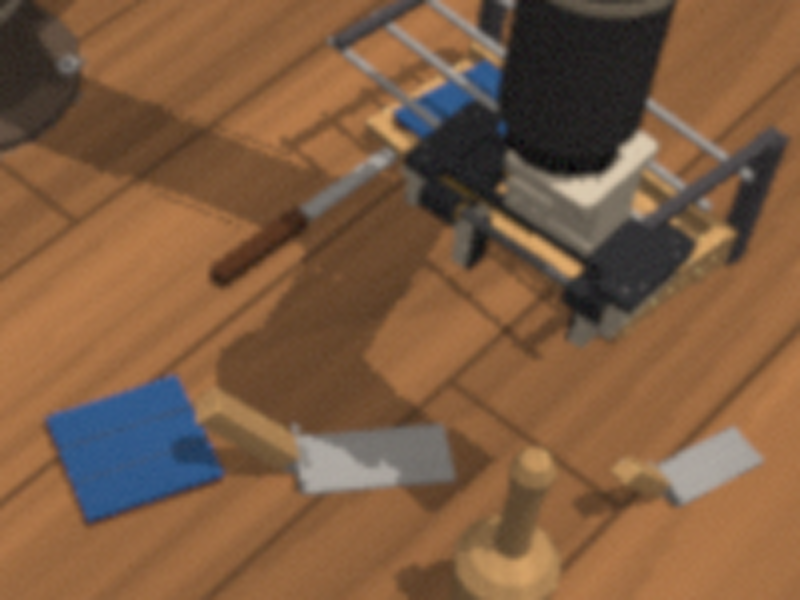

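View pics/cropB.png

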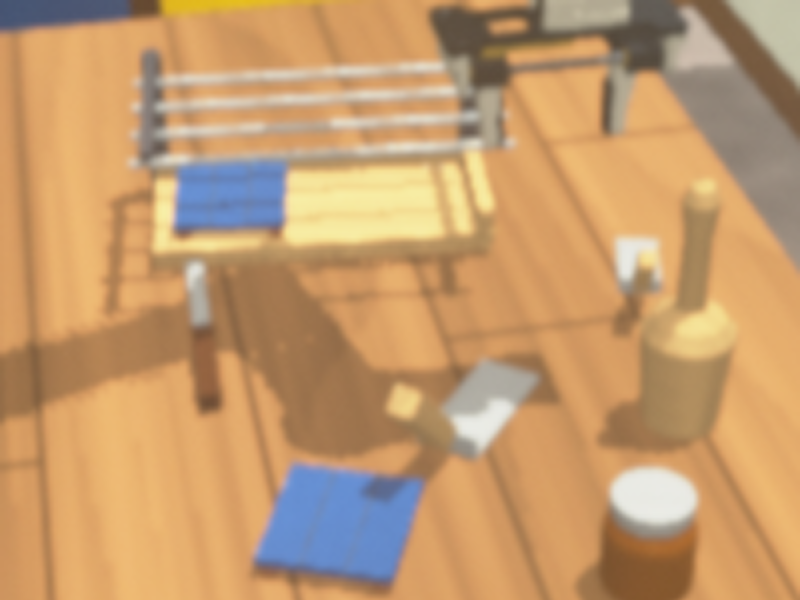

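View pics/wrist0.png

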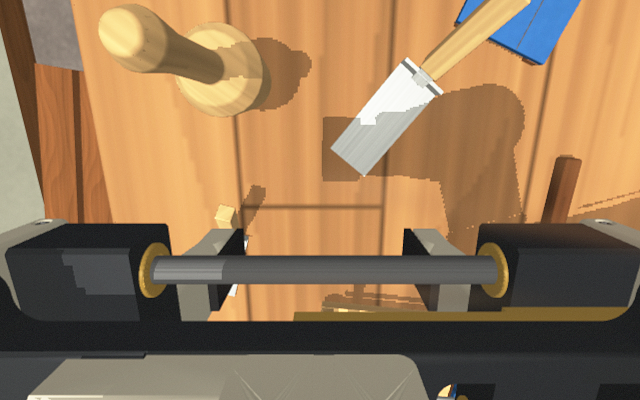

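The crops confirm it. The large grey spatula has its blade at scene (363,224), with corners about (381,216), (384,231), (346,233) and (344,217), and its handle tip at (322,210). The new blue panel is at (303,222), with seam lines along its local x. The small spatula at (440,228) isn't meant. Next I'll triangulate.

```bash
cat >> h.py <<'E'
def tool(): 
    o=ctrl.get_obs(); return np.array(o['tool_pos']),R.from_euler('xyz',o['orientation'],degrees=True)
def sprot(yaw,pitch=0,s=1): # tool rotation for spatula x at yaw, blade pitched (nose down +)
    a=np.radians(40); Rs=R.from_euler('ZY',[yaw,pitch],degrees=True)
    z=np.array([np.sin(a),0,-np.cos(a)]); y=np.array([0,s,0.]); x=np.cross(y,z)
    return Rs*R.from_matrix(np.c_[x,y,z])
def sptcp(o,yaw,pitch=0,s=1): # spatula origin -> tcp position, rotation
    Rt=sprot(yaw,pitch,s); g=np.array(o)+R.from_euler('ZY',[yaw,pitch],degrees=True).apply([-.1146,0,.0711])
    return g+Rt.apply([0,0,.019]),Rt
def rows(p0,R0,p1,R1,n):
    w=(R0.inv()*R1).as_rotvec()/n; S=sum(R.from_rotvec(k*w).as_matrix() for k in range(n))
    v=np.linalg.solve(S,R0.inv().apply(np.array(p1)-p0))
    return np.round(np.r_[v/.025,np.degrees(w)/4],3)
E
python3 - <<'E'
from h import *
sc,si,wr=[cams.get_calibration(n) for n in("scene","side","wrist")]
T=lambda *o:print(*[np.round(q,4) for q in tri(o)])
print("handle tip");T((sc,(322.5,210)),(si,(330.8,210)))
print("front corners w z=.003",np.round(plane(wr,[(331,150),(364,176)],.003),4))
print("scene",np.round(plane(sc,[(380.75,216.25),(383.75,230.75),(345.75,233.25),(344.5,217.5)],.003),4))
f=lambda x,y:(230+x/4,110+y/4)
print("side",np.round(plane(si,[f(487,360),f(538,378),f(445,440),f(480,457)],.003),4))
T((sc,(380.75,216.25)),(wr,(364,176)))
T((sc,(383.75,230.75)),(wr,(331,150)))
print("heel wr z.022",np.round(plane(wr,[(406,57),(443,92)],.022),4))
print("handle wr axis z.102",np.round(plane(wr,[(519,0)],.102),4))
print("panel corners tri")
a=cv2.imread("pics/scene0.png");b=cv2.imread("pics/side0.png")
ks=[k for k in blobs(a,*BL) if abs(k[:,0].mean(0)-[303,222]).max()<5][0];kb=[k for k in blobs(b,*BL) if abs(k[:,0].mean(0)-[315,240]).max()<5][0]
for k in(ks,kb): print(cv2.approxPolyDP(k,4,True)[:,0].tolist())
T((sc,ks[:,0].mean(0)),(si,kb[:,0].mean(0)))
print("rack side z.025",np.round(plane(si,[f(155,245),f(490,238),f(437,168),f(452,238)],.025),4))
print("rack rod front ends z .146",np.round(plane(si,[f(130,163),f(512,145)],.146),4))
print("chisel",np.round(plane(si,[f(195,262),f(207,403)],.015),4),"mallet/jar",np.round(plane(si,[f(680,435),f(648,590)],0),3))
E
```

```text
handle tip
[ 0.5164 -0.1657  0.1021] [0.0012 0.0012]
front corners w z=.003 [[ 0.6659 -0.0253  0.003 ]
 [ 0.6241  0.0073  0.003 ]]
scene [[ 0.6258  0.005   0.003 ]
 [ 0.6705 -0.0329  0.003 ]
 [ 0.587  -0.1287  0.003 ]
 [ 0.5411 -0.0854  0.003 ]]
side [[ 0.6288  0.0043  0.003 ]
 [ 0.6662 -0.0316  0.003 ]
 [ 0.5664 -0.1007  0.003 ]
 [ 0.5898 -0.129   0.003 ]]
[ 0.6234  0.0086 -0.0032] [0.0002 0.0002]
[ 0.6653 -0.0235 -0.0135] [0.0002 0.0002]
heel wr z.022 [[ 0.5857 -0.1281  0.022 ]
 [ 0.5418 -0.092   0.022 ]]
handle wr axis z.102 [[ 0.5172 -0.1579  0.102 ]]
panel corners tri
[[313, 205], [283, 214], [292, 239], [324, 228]]
[[303, 228], [296, 249], [326, 253], [333, 231], [322, 235], [319, 229]]
[ 0.4589 -0.2029  0.0176] [0.0009 0.0009]
rack side z.025 [[0.3535 0.227  0.025 ]
 [0.6724 0.1701 0.025 ]
 [0.6523 0.314  0.025 ]
 [0.6366 0.178  0.025 ]]
rack rod front ends z .146 [[0.3364 0.1756 0.146 ]
 [0.6808 0.1328 0.146 ]]
chisel [[ 0.3891  0.204   0.015 ]
 [ 0.3742 -0.0231  0.015 ]] mallet/jar [[ 0.763 -0.131  0.   ]
 [ 0.677 -0.309  0.   ]]
```

```bash
python3 - <<'E'
from h import *
p,Rt=tool()
g,Rg=sptcp([.605,-.059,0],51)
pre=g-Rg.apply([0,0,.11])
print(g,pre); r=rows(p,Rt,pre,Rg,18); print(r)
print("down",0.11/.025)
E
```

```text
[ 0.54056575 -0.13856967  0.05654516] [ 0.49606862 -0.19351905  0.14081004]
[ 0.584  0.261 -0.007  0.19  -0.534  0.519]
down 4.3999999999999995
```

Call:
{"op": "play_rows", "data": {"motion": [{"x": 0.584,"y": 0.261,"z": -0.007,"rx": 0.19,"ry": -0.534,"rz": 0.519},{"x": 0.584,"y": 0.261,"z": -0.007,"rx": 0.19,"ry": -0.534,"rz": 0.519},{"x": 0.584,"y": 0.261,"z": -0.007,"rx": 0.19,"ry": -0.534,"rz": 0.519},{"x": 0.584,"y": 0.261,"z": -0.007,"rx": 0.19,"ry": -0.534,"rz": 0.519},{"x": 0.584,"y": 0.261,"z": -0.007,"rx": 0.19,"ry": -0.534,"rz": 0.519},{"x": 0.584,"y": 0.261,"z": -0.007,"rx": 0.19,"ry": -0.534,"rz": 0.519},{"x": 0.584,"y": 0.261,"z": -0.007,"rx": 0.19,"ry": -0.534,"rz": 0.519},{"x": 0.584,"y": 0.261,"z": -0.007,"rx": 0.19,"ry": -0.534,"rz": 0.519},{"x": 0.584,"y": 0.261,"z": -0.007,"rx": 0.19,"ry": -0.534,"rz": 0.519},{"x": 0.584,"y": 0.261,"z": -0.007,"rx": 0.19,"ry": -0.534,"rz": 0.519},{"x": 0.584,"y": 0.261,"z": -0.007,"rx": 0.19,"ry": -0.534,"rz": 0.519},{"x": 0.584,"y": 0.261,"z": -0.007,"rx": 0.19,"ry": -0.534,"rz": 0.519},{"x": 0.584,"y": 0.261,"z": -0.007,"rx": 0.19,"ry": -0.534,"rz": 0.519},{"x": 0.584,"y": 0.261,"z": -0.007,"rx": 0.19,"ry": -0.534,"rz": 0.519},{"x": 0.584,"y": 0.261,"z": -0.007,"rx": 0.19,"ry": -0.534,"rz": 0.519},{"x": 0.584,"y": 0.261,"z": -0.007,"rx": 0.19,"ry": -0.534,"rz": 0.519},{"x": 0.584,"y": 0.261,"z": -0.007,"rx": 0.19,"ry": -0.534,"rz": 0.519},{"x": 0.584,"y": 0.261,"z": -0.007,"rx": 0.19,"ry": -0.534,"rz": 0.519},{}], "fingers": 1}}

```text
$.motion[18]: bad value
```

Call:
{"op": "play_rows", "data": {"motion": [{"x": 0.584,"y": 0.261,"z": -0.007,"rx": 0.19,"ry": -0.534,"rz": 0.519},{"x": 0.584,"y": 0.261,"z": -0.007,"rx": 0.19,"ry": -0.534,"rz": 0.519},{"x": 0.584,"y": 0.261,"z": -0.007,"rx": 0.19,"ry": -0.534,"rz": 0.519},{"x": 0.584,"y": 0.261,"z": -0.007,"rx": 0.19,"ry": -0.534,"rz": 0.519},{"x": 0.584,"y": 0.261,"z": -0.007,"rx": 0.19,"ry": -0.534,"rz": 0.519},{"x": 0.584,"y": 0.261,"z": -0.007,"rx": 0.19,"ry": -0.534,"rz": 0.519},{"x": 0.584,"y": 0.261,"z": -0.007,"rx": 0.19,"ry": -0.534,"rz": 0.519},{"x": 0.584,"y": 0.261,"z": -0.007,"rx": 0.19,"ry": -0.534,"rz": 0.519},{"x": 0.584,"y": 0.261,"z": -0.007,"rx": 0.19,"ry": -0.534,"rz": 0.519},{"x": 0.584,"y": 0.261,"z": -0.007,"rx": 0.19,"ry": -0.534,"rz": 0.519},{"x": 0.584,"y": 0.261,"z": -0.007,"rx": 0.19,"ry": -0.534,"rz": 0.519},{"x": 0.584,"y": 0.261,"z": -0.007,"rx": 0.19,"ry": -0.534,"rz": 0.519},{"x": 0.584,"y": 0.261,"z": -0.007,"rx": 0.19,"ry": -0.534,"rz": 0.519},{"x": 0.584,"y": 0.261,"z": -0.007,"rx": 0.19,"ry": -0.534,"rz": 0.519},{"x": 0.584,"y": 0.261,"z": -0.007,"rx": 0.19,"ry": -0.534,"rz": 0.519},{"x": 0.584,"y": 0.261,"z": -0.007,"rx": 0.19,"ry": -0.534,"rz": 0.519},{"x": 0.584,"y": 0.261,"z": -0.007,"rx": 0.19,"ry": -0.534,"rz": 0.519},{"x": 0.584,"y": 0.261,"z": -0.007,"rx": 0.19,"ry": -0.534,"rz": 0.519},{"x": 0}], "fingers": 1}}

```text
$.motion[18]: bad value
```

Call:
{"op": "play_rows", "data": {"motion": [{"x": 0.584,"y": 0.261,"z": -0.007,"rx": 0.19,"ry": -0.534,"rz": 0.519},{"x": 0.584,"y": 0.261,"z": -0.007,"rx": 0.19,"ry": -0.534,"rz": 0.519},{"x": 0.584,"y": 0.261,"z": -0.007,"rx": 0.19,"ry": -0.534,"rz": 0.519},{"x": 0.584,"y": 0.261,"z": -0.007,"rx": 0.19,"ry": -0.534,"rz": 0.519},{"x": 0.584,"y": 0.261,"z": -0.007,"rx": 0.19,"ry": -0.534,"rz": 0.519},{"x": 0.584,"y": 0.261,"z": -0.007,"rx": 0.19,"ry": -0.534,"rz": 0.519},{"x": 0.584,"y": 0.261,"z": -0.007,"rx": 0.19,"ry": -0.534,"rz": 0.519},{"x": 0.584,"y": 0.261,"z": -0.007,"rx": 0.19,"ry": -0.534,"rz": 0.519},{"x": 0.584,"y": 0.261,"z": -0.007,"rx": 0.19,"ry": -0.534,"rz": 0.519},{"x": 0.584,"y": 0.261,"z": -0.007,"rx": 0.19,"ry": -0.534,"rz": 0.519},{"x": 0.584,"y": 0.261,"z": -0.007,"rx": 0.19,"ry": -0.534,"rz": 0.519},{"x": 0.584,"y": 0.261,"z": -0.007,"rx": 0.19,"ry": -0.534,"rz": 0.519},{"x": 0.584,"y": 0.261,"z": -0.007,"rx": 0.19,"ry": -0.534,"rz": 0.519},{"x": 0.584,"y": 0.261,"z": -0.007,"rx": 0.19,"ry": -0.534,"rz": 0.519},{"x": 0.584,"y": 0.261,"z": -0.007,"rx": 0.19,"ry": -0.534,"rz": 0.519},{"x": 0.584,"y": 0.261,"z": -0.007,"rx": 0.19,"ry": -0.534,"rz": 0.519},{"x": 0.584,"y": 0.261,"z": -0.007,"rx": 0.19,"ry": -0.534,"rz": 0.519},{"x": 0.584,"y": 0.261,"z": -0.007,"rx": 0.19,"ry": -0.534,"rz": 0.519},{"x": 0,"y": 0,"z": 0,"rx": 0,"ry": 0,"rz": 0}], "fingers": 1}}

```text
clock: 2.52
tool_pos: [0.4949, -0.1941, 0.1402]
orientation: [179.9, 40.0, -129.2]
force: [-0.2, -0.1, 0.2]
opening: 0.087
gripper_force: 0.0
```

```bash
python3 - <<'E'
from h import *
a=cams.snapshot("scene");cv2.imwrite("pics/scene1.png",a)
w=cams.snapshot("wrist");cv2.imwrite("pics/wrist1.png",w)
A=cv2.resize(a[85:195,345:475],None,fx=5,fy=5,interpolation=cv2.INTER_CUBIC)
W=cv2.resize(w,(150,94)); print(A.shape)
C=np.zeros((550,800,3),np.uint8);C[:550,:650]=A;C[:94,650:]=W
cv2.imwrite("pics/rack1.png",C)
c=cams.get_calibration("scene")
for k in blobs(a,*BL):
    m=k[:,0].mean(0)
    if 350<m[0]<450 and m[1]<190: print(m,cv2.contourArea(k),rect(plane(c,k[:,0],.043)))
E
```

```text
(550, 650, 3)
[388.25490196 140.07843137] 180.5 (array([433.9, 271.2]), array([ 39.6, 105. ]), 83.2)
[398.2826087  134.41304348] 104.0 (array([441.7, 321.6]), array([ 26. , 105.2]), 81.9)
[379.63414634 145.70731707] 56.5 (array([427.6, 226.2]), array([ 16.6, 103.8]), 79.9)
```

View pics/rack1.png

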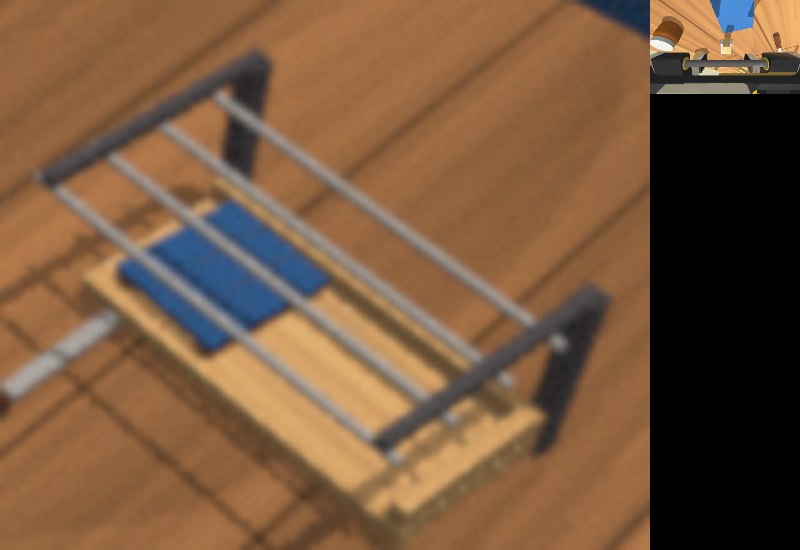

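The old panel shows its corners in the crop at (120,265), (207,350), (325,275) and (222,200). The rack front edge starts at (85,274), the front rod runs (60,187)–(400,460), and the stop is at the lower right.

```bash
python3 - <<'E'
from h import *
sc,si=[cams.get_calibration(n) for n in("scene","side")]
f=lambda pts:[(345+x/5,85+y/5) for x,y in pts]
P=lambda pts,z:plane(sc,f(pts),z)
op=P([(120,265),(207,350),(325,275),(222,200)],.043); print("old",np.round(op,4).tolist(),op.mean(0)); 
ang=lambda v:round(np.degrees(np.arctan2(v[1],v[0])),1)
print("oldyaw",ang(op[3]-op[0]),ang(op[2]-op[1]),ang(op[0]-op[1])-90,ang(op[3]-op[2])-90)
fr=P([(85,272),(350,500)],.025);print("front",fr,ang(fr[0]-fr[1])-90)
rods=[P(q,.146) for q in ([(60,190),(395,458)],[(112,158),(450,422)],[(165,127),(508,382)],[(218,96),(560,345)])]
for r in rods: print("rod",np.round(r,4).tolist(),ang(r[0]-r[1])-90)
g=lambda x,y:(230+x/4,110+y/4)
for a,b in [((135,163),(510,145)),((137,134),(508,115)),((138,108),(460,90)),((140,82),(450,66))]:
    r=plane(si,[g(*a),g(*b)],.146);print("side rod",np.round(r,4).tolist(),ang(r[0]-r[1])-90)
print("old tri",*tri([(sc,f([(218,272)])[0]),(si,g(231,196))]))
so=plane(si,[g(182,168),g(175,230),g(280,228),g(285,163)],.043);print("side old",np.round(so,4).tolist(),so.mean(0))
print("rod tri front",[np.round(tri([(sc,f([q])[0]),(si,g(*s))])[0],4) for q,s in(((48,178),(130,163)),((402,462),(514,146)))])
# wrist view check of handle tip: projected expectations
w=cams.get_calibration("wrist"); d=np.array([np.cos(np.radians(51)),np.sin(np.radians(51)),0])
tip=np.array([.605,-.059,0])-.1403*d+[0,0,.1018]; print("handle tip px",proj(w,tip),"origin",proj(w,[.605,-.059,.003]))
for t in(-.0325,-.065): print(proj(w,np.array([.605,-.059,.003])+t*d))
E
```

```text
old [[0.375, 0.2283, 0.043], [0.4789, 0.2062, 0.043], [0.4936, 0.3288, 0.043], [0.3853, 0.3385, 0.043]] [0.43322476 0.27548676 0.043     ]
oldyaw 84.7 83.2 78.0 84.9
front [[0.34974605 0.21850322 0.025     ]
 [0.63397351 0.17947391 0.025     ]] 82.19999999999999
rod [[0.357, 0.1707, 0.146], [0.6774, 0.1344, 0.146]] 83.5
rod [[0.3615, 0.222, 0.146], [0.6846, 0.1841, 0.146]] 83.30000000000001
rod [[0.3674, 0.2745, 0.146], [0.6915, 0.2394, 0.146]] 83.80000000000001
rod [[0.3734, 0.3283, 0.146], [0.6971, 0.2913, 0.146]] 83.5
side rod [[0.3408, 0.1746, 0.146], [0.679, 0.1332, 0.146]] 83.0
side rod [[0.3472, 0.229, 0.146], [0.6917, 0.1895, 0.146]] 83.5
side rod [[0.3526, 0.2805, 0.146], [0.6595, 0.2489, 0.146]] 84.1
side rod [[0.3591, 0.3344, 0.146], [0.6616, 0.3009, 0.146]] 83.69999999999999
old tri [0.43425412 0.27366029 0.04331639] [np.float64(0.0007072839048131043), np.float64(0.0007072839048130522)]
side old [[0.393, 0.3394, 0.043], [0.3737, 0.2209, 0.043], [0.473, 0.2028, 0.043], [0.4968, 0.3267, 0.043]] [0.43413979 0.27243008 0.043     ]
rod tri front [array([0.3375, 0.1795, 0.142 ]), array([0.6827, 0.1353, 0.1442])]
handle tip px [[324.83348785 213.3679732 ]] origin [[324.29051006 204.79018176]]
[[324.3618473  189.79495438]]
[[324.44445914 172.42978545]]
```

View pics/wrist1.png

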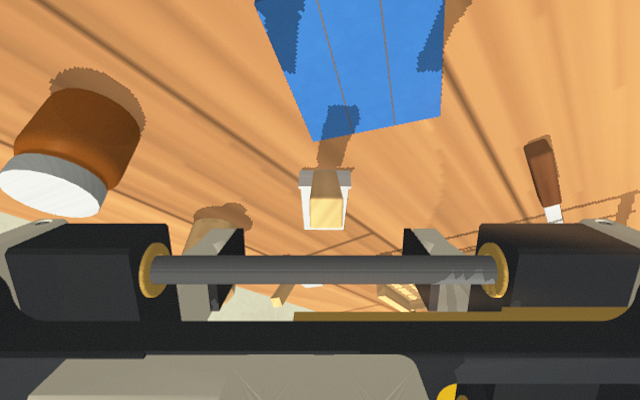

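The handle tip sits at wrist (326,211), against a predicted (325,213), and the blade is centred beneath it, so the grasp line holds. Descending.

Call:
{"op": "play_rows", "data": {"motion": [{"x": 0,"y": 0,"z": 0.9,"rx": 0,"ry": 0,"rz": 0},{"x": 0,"y": 0,"z": 0.9,"rx": 0,"ry": 0,"rz": 0},{"x": 0,"y": 0,"z": 0.9,"rx": 0,"ry": 0,"rz": 0},{"x": 0,"y": 0,"z": 0.9,"rx": 0,"ry": 0,"rz": 0},{"x": 0,"y": 0,"z": 0.8,"rx": 0,"ry": 0,"rz": 0},{"x": 0,"y": 0,"z": 0,"rx": 0,"ry": 0,"rz": 0}]}}

```text
clock: 3.38
tool_pos: [0.5407, -0.1375, 0.0557]
orientation: [179.9, 40.0, -129.0]
force: [-0.1, 0.2, -0.3]
opening: 0.0874
gripper_force: 0.0
```

Call:
{"op": "play_rows", "data": {"motion": [{"x": 0,"y": 0,"z": 0,"rx": 0,"ry": 0,"rz": 0},{"x": 0,"y": 0,"z": 0,"rx": 0,"ry": 0,"rz": 0},{"x": 0,"y": 0,"z": 0,"rx": 0,"ry": 0,"rz": 0},{"x": 0,"y": 0,"z": 0,"rx": 0,"ry": 0,"rz": 0},{"x": 0,"y": 0,"z": 0,"rx": 0,"ry": 0,"rz": 0},{"x": 0,"y": 0,"z": 0,"rx": 0,"ry": 0,"rz": 0}], "fingers": -1}}

```text
clock: 4.12
tool_pos: [0.5409, -0.1387, 0.0572]
orientation: [-179.9, 40.1, -129.0]
force: [0.0, 0.3, -0.5]
opening: 0.0331
gripper_force: 0.0
```

Call:
{"op": "play_rows", "data": {"motion": [{"x": 0,"y": 0,"z": 0,"rx": 0,"ry": 0,"rz": 0},{"x": 0,"y": 0,"z": 0,"rx": 0,"ry": 0,"rz": 0},{"x": 0,"y": 0,"z": 0,"rx": 0,"ry": 0,"rz": 0},{"x": 0,"y": 0,"z": 0,"rx": 0,"ry": 0,"rz": 0}]}}

```text
clock: 4.62
tool_pos: [0.5409, -0.1386, 0.0572]
orientation: [-179.9, 40.1, -129.0]
force: [-0.9, 1.0, 0.2]
opening: 0.0239
gripper_force: 30.0
```

Call:
{"op": "play_rows", "data": {"motion": [{"x": -0.3,"y": 0,"z": -0.36,"rx": 0,"ry": 0,"rz": 0},{"x": -0.4,"y": 0,"z": -0.48,"rx": 0,"ry": 0,"rz": 0},{"x": -0.4,"y": 0,"z": -0.48,"rx": 0,"ry": 0,"rz": 0},{"x": -0.4,"y": 0,"z": -0.48,"rx": 0,"ry": 0,"rz": 0},{"x": -0.4,"y": 0,"z": -0.48,"rx": 0,"ry": 0,"rz": 0},{"x": -0.4,"y": 0,"z": -0.48,"rx": 0,"ry": 0,"rz": 0},{"x": 0,"y": 0,"z": 0,"rx": 0,"ry": 0,"rz": 0}]}}

```text
clock: 5.5
tool_pos: [0.5412, -0.1392, 0.1487]
orientation: [-179.7, 40.1, -128.8]
force: [-0.4, -0.2, -2.7]
opening: 0.0241
gripper_force: 30.0
```

```bash
python3 - <<'E'
from h import *
p,Rt=tool()
g0,R0=sptcp([.605,-.059,.0915],51); print(p-g0)
ex=np.array([.1167,.9932,0])
o=np.array([.434,.2735,.06])-.155*ex
g,Rg=sptcp(o,83.3); print(g); print(rows(p,Rt,g,Rg,14))
E
```

```text
[ 0.00067712 -0.00064728  0.00066892]
[0.40396593 0.0178662  0.11654516]
[-0.136  0.548  0.233 -0.374  0.    -0.439]
```

Call:
{"op": "play_rows", "data": {"motion": [{"x": -0.136,"y": 0.548,"z": 0.233,"rx": -0.374,"ry": 0,"rz": -0.439},{"x": -0.136,"y": 0.548,"z": 0.233,"rx": -0.374,"ry": 0,"rz": -0.439},{"x": -0.136,"y": 0.548,"z": 0.233,"rx": -0.374,"ry": 0,"rz": -0.439},{"x": -0.136,"y": 0.548,"z": 0.233,"rx": -0.374,"ry": 0,"rz": -0.439},{"x": -0.136,"y": 0.548,"z": 0.233,"rx": -0.374,"ry": 0,"rz": -0.439},{"x": -0.136,"y": 0.548,"z": 0.233,"rx": -0.374,"ry": 0,"rz": -0.439},{"x": -0.136,"y": 0.548,"z": 0.233,"rx": -0.374,"ry": 0,"rz": -0.439},{"x": -0.136,"y": 0.548,"z": 0.233,"rx": -0.374,"ry": 0,"rz": -0.439},{"x": -0.136,"y": 0.548,"z": 0.233,"rx": -0.374,"ry": 0,"rz": -0.439},{"x": -0.136,"y": 0.548,"z": 0.233,"rx": -0.374,"ry": 0,"rz": -0.439},{"x": -0.136,"y": 0.548,"z": 0.233,"rx": -0.374,"ry": 0,"rz": -0.439},{"x": -0.136,"y": 0.548,"z": 0.233,"rx": -0.374,"ry": 0,"rz": -0.439},{"x": -0.136,"y": 0.548,"z": 0.233,"rx": -0.374,"ry": 0,"rz": -0.439},{"x": -0.136,"y": 0.548,"z": 0.233,"rx": -0.374,"ry": 0,"rz": -0.439},{"x": 0,"y": 0,"z": 0,"rx": 0,"ry": 0,"rz": 0},{"x": 0,"y": 0,"z": 0,"rx": 0,"ry": 0,"rz": 0}]}}

```text
clock: 7.5
tool_pos: [0.4038, 0.0181, 0.1154]
orientation: [179.8, 40.1, -96.8]
force: [-0.4, -0.2, -2.4]
opening: 0.0241
gripper_force: 30.0
```

```bash
cat >> h.py <<'E'
LOC=np.array([[.065,.028,.003],[.065,-.028,.003],[-.065,-.028,.003],[-.065,.028,.003]])
def spat(): # expected spatula origin & rotation from tool (no slip)
    p,Rt=tool(); a=np.radians(40)
    M=np.c_[[-np.cos(a),0,-np.sin(a)],[0,1,0],[np.sin(a),0,-np.cos(a)]]
    Rs=Rt*R.from_matrix(M).inv(); o=p-Rt.apply([0,0,.019])-Rs.apply([-.1146,0,.0711]); return o,Rs
E
python3 - <<'E'
from h import *
o,Rs=spat(); print(np.round(o,4),Rs.as_euler('ZYX',degrees=True).round(2))
C=np.zeros((600,800,3),np.uint8)
for i,n in enumerate(["scene","side","wrist"]):
    im=cams.snapshot(n); cv2.imwrite(f"pics/{n}2.png",im); c=cams.get_calibration(n)
    q=proj(c,o+Rs.apply(LOC)); print(n,q.round(1).tolist())
    if n=="wrist": C[300:,400:]=cv2.resize(im,(400,300)); continue
    m=q.mean(0).astype(int); s=5; cr=im[max(0,m[1]-30):m[1]+30,m[0]-40:m[0]+40]
    cr=cv2.resize(cr,(400,300),interpolation=cv2.INTER_CUBIC); C[:300,i*400:i*400+400]=cr
    print("crop origin",m-[40,30])
im=cv2.imread("pics/side2.png");C[300:,:400]=cv2.resize(im[90:210,230:390],(400,300),interpolation=cv2.INTER_CUBIC)
cv2.imwrite("pics/c2.png",C)
E
```

```text
[0.4156 0.1199 0.059 ] [ 8.327e+01 -6.000e-02  1.200e-01]
scene [[366.4, 142.6], [376.7, 151.1], [349.8, 168.0], [339.6, 158.9]]
crop origin [318 125]
side [[280.0, 167.0], [294.9, 166.3], [295.7, 185.4], [279.9, 186.3]]
crop origin [247 146]
wrist [[349.6, 266.9], [298.7, 266.9], [287.4, 201.1], [361.8, 201.1]]
```

View pics/c2.png

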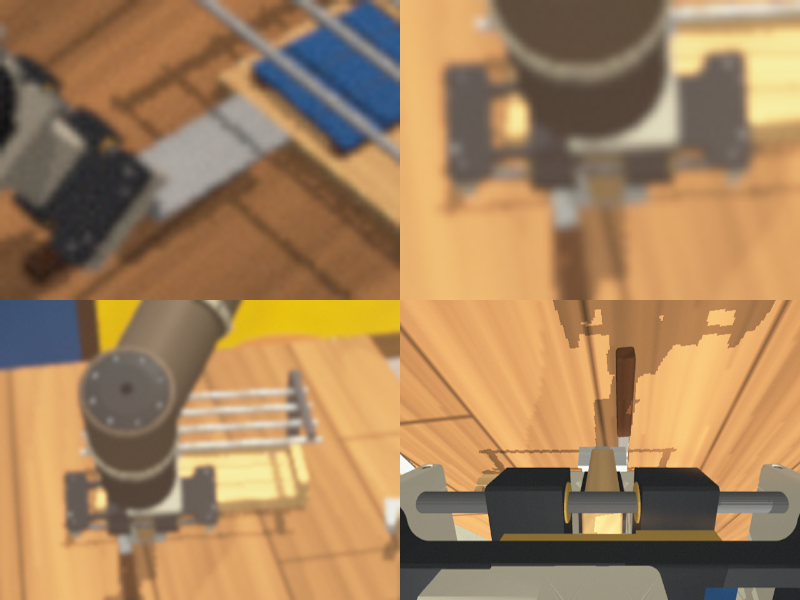

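The blade's front corners are at scene (365,143) and (376,152), against predicted (366,143) and (377,151). That means almost no droop and good alignment with the old panel's tunnel. Lowering and entering.

Call:
{"op": "play_rows", "data": {"motion": [{"x": 0.193,"y": 0,"z": 0.23,"rx": 0,"ry": 0,"rz": 0},{"x": 0.193,"y": 0,"z": 0.23,"rx": 0,"ry": 0,"rz": 0},{"x": 0.193,"y": 0,"z": 0.23,"rx": 0,"ry": 0,"rz": 0},{"x": 0.193,"y": 0,"z": 0.23,"rx": 0,"ry": 0,"rz": 0},{"x": 0,"y": 0,"z": 0,"rx": 0,"ry": 0,"rz": 0},{"x": -0.3,"y": 0,"z": 0.252,"rx": 0,"ry": 0,"rz": 0},{"x": -0.3,"y": 0,"z": 0.252,"rx": 0,"ry": 0,"rz": 0},{"x": -0.3,"y": 0,"z": 0.252,"rx": 0,"ry": 0,"rz": 0},{"x": -0.3,"y": 0,"z": 0.252,"rx": 0,"ry": 0,"rz": 0},{"x": -0.3,"y": 0,"z": 0.252,"rx": 0,"ry": 0,"rz": 0},{"x": 0,"y": 0,"z": 0,"rx": 0,"ry": 0,"rz": 0}]}}

```text
clock: 9.02
tool_pos: [0.409, 0.0677, 0.0855]
orientation: [179.8, 40.1, -96.8]
force: [0.6, 0.5, -2.3]
opening: 0.0238
gripper_force: 30.0
```

```bash
cat > st.py <<'E'
from h import *
import sys
o,Rs=spat(); print("spat",np.round(o,4),Rs.as_euler('ZYX',degrees=True).round(2))
ob=ctrl.get_obs();print(ob['clock'],ob['force'].round(1),ob['joint_pos'].round(0))
rc=np.array([.522,.2655,0]);ex=np.array([.1167,.9932,0]);ey=np.array([-.9932,.1167,0])
print("in rack",((o-rc)@np.c_[ex,ey]).round(4))
im=cams.snapshot("scene");c=cams.get_calibration("scene")
for k in blobs(im,*BL,amin=20):
    u=k[:,0]
    if 270<u[:,0].mean()<480 and 100<u[:,1].mean()<280: print(u.mean(0).round(1),cv2.contourArea(k),rect(plane(c,u,.043 if u[:,1].mean()<190 else .018)))
cv2.imwrite(f"pics/s{ob['clock']:.1f}.png",im)
E
python3 st.py
```

```text
spat [0.4207 0.1695 0.0291] [83.35 -0.09  0.14]
9.025 [ 0.6  0.5 -2.3] [ -7.  13. -27. -48. -60.  29.]
in rack [-0.1072  0.0894]
[302.8 221.9] 873.0 (array([ 458.2, -201.5]), array([115.9, 109. ]), 66.8)
[388.3 140.1] 180.5 (array([433.9, 271.2]), array([ 39.6, 105. ]), 83.2)
[398.3 134.4] 104.0 (array([441.7, 321.6]), array([ 26. , 105.2]), 81.9)
[379.4 145.6] 61.0 (array([427.4, 226.3]), array([ 16.6, 103.4]), 79.9)
```

Call:
{"op": "play_rows", "data": {"motion": [{"x": -0.323,"y": 0,"z": 0.271,"rx": 0,"ry": 0,"rz": 0},{"x": -0.323,"y": 0,"z": 0.271,"rx": 0,"ry": 0,"rz": 0},{"x": -0.323,"y": 0,"z": 0.271,"rx": 0,"ry": 0,"rz": 0},{"x": -0.323,"y": 0,"z": 0.271,"rx": 0,"ry": 0,"rz": 0},{"x": -0.323,"y": 0,"z": 0.271,"rx": 0,"ry": 0,"rz": 0},{"x": -0.323,"y": 0,"z": 0.271,"rx": 0,"ry": 0,"rz": 0},{"x": -0.323,"y": 0,"z": 0.271,"rx": 0,"ry": 0,"rz": 0},{"x": -0.323,"y": 0,"z": 0.271,"rx": 0,"ry": 0,"rz": 0},{"x": -0.323,"y": 0,"z": 0.271,"rx": 0,"ry": 0,"rz": 0},{"x": 0,"y": 0,"z": 0,"rx": 0,"ry": 0,"rz": 0}]}}

```text
clock: 10.32
tool_pos: [0.4201, 0.1619, 0.0856]
orientation: [179.8, 40.1, -96.8]
force: [0.3, 0.3, -2.7]
opening: 0.0239
gripper_force: 30.0
```

```bash
python3 st.py
```

```text
spat [0.4318 0.2637 0.0292] [83.34 -0.09  0.15]
10.325 [ 0.3  0.3 -2.7] [  6.  12. -28. -52. -53.  21.]
in rack [-0.0123  0.0894]
[302.8 221.9] 875.0 (array([ 458.2, -201.5]), array([115.9, 109. ]), 66.8)
[388.3 140.1] 181.5 (array([433.9, 271.5]), array([ 40.1, 105. ]), 83.4)
[398.2 134.4] 105.5 (array([441.7, 321.6]), array([ 26. , 105.2]), 81.9)
```

Call:
{"op": "play_rows", "data": {"motion": [{"x": 0.1,"y": -0.3,"z": -0.09,"rx": 0,"ry": 0,"rz": 0},{"x": 0.1,"y": -0.3,"z": -0.09,"rx": 0,"ry": 0,"rz": 0},{"x": 0.1,"y": -0.4,"z": -0.08,"rx": 0,"ry": 0,"rz": 0},{"x": 0,"y": -0.4,"z": 0,"rx": 0,"ry": 0,"rz": 0},{"x": 0,"y": -0.4,"z": 0,"rx": 0,"ry": 0,"rz": 0},{"x": 0,"y": -0.4,"z": 0,"rx": 0,"ry": 0,"rz": 0},{"x": 0,"y": -0.4,"z": 0,"rx": 0,"ry": 0,"rz": 0},{"x": 0,"y": -0.4,"z": 0,"rx": 0,"ry": 0,"rz": 0},{"x": 0,"y": -0.4,"z": 0,"rx": 0,"ry": 0,"rz": 0},{"x": 0,"y": -0.4,"z": 0,"rx": 0,"ry": 0,"rz": 0},{"x": 0,"y": -0.4,"z": 0,"rx": 0,"ry": 0,"rz": 0},{"x": 0,"y": -0.4,"z": 0,"rx": 0,"ry": 0,"rz": 0},{"x": 0,"y": -0.4,"z": 0,"rx": 0,"ry": 0,"rz": 0},{"x": 0,"y": -0.4,"z": 0,"rx": 0,"ry": 0,"rz": 0},{"x": 0,"y": -0.4,"z": 0,"rx": 0,"ry": 0,"rz": 0},{"x": 0,"y": -0.4,"z": 0,"rx": 0,"ry": 0,"rz": 0},{"x": 0,"y": -0.4,"z": 0,"rx": 0,"ry": 0,"rz": 0},{"x": 0,"y": -0.2,"z": 0,"rx": 0,"ry": 0,"rz": 0},{"x": 0,"y": 0,"z": 0,"rx": 0,"ry": 0,"rz": 0}]}}

```text
clock: 12.75
tool_pos: [0.5885, 0.1313, 0.085]
orientation: [179.8, 40.1, -96.9]
force: [-0.2, 0.8, -2.5]
opening: 0.0242
gripper_force: 30.0
```

```bash
python3 st.py
```

```text
spat [0.6004 0.233  0.0286] [ 8.324e+01 -7.000e-02  1.200e-01]
12.75 [-0.2  0.8 -2.5] [  2.  24.  -9. -47. -60.  17.]
in rack [-0.0231 -0.0817]
[302.8 221.9] 873.0 (array([ 458.4, -201.6]), array([115.9, 108.7]), 66.8)
[416.5 162.1] 146.0 (array([579.3, 255. ]), array([41. , 71.6]), 83.6)
[425.5 156.1] 55.0 (array([584.4, 302.2]), array([18.7, 71.1]), 84.1)
[411.9 171.3] 52.0 (array([590.1, 208. ]), array([ 19.6, 103.6]), 80.7)
[429.2 172.1] 20.5 (array([640.5, 248.3]), array([37.4, 12. ]), 82.3)
```

Call:
{"op": "play_rows", "data": {"motion": [{"x": 0,"y": -0.16,"z": 0,"rx": 0,"ry": 0,"rz": 0},{"x": 0,"y": -0.16,"z": 0,"rx": 0,"ry": 0,"rz": 0},{"x": 0,"y": 0,"z": 0,"rx": 0,"ry": 0,"rz": 0},{"x": 0,"y": 0,"z": 0,"rx": 0,"ry": 0,"rz": 0},{"x": 0,"y": 0.1,"z": 0,"rx": 0,"ry": 0,"rz": 0},{"x": 0,"y": 0.2,"z": 0,"rx": 0,"ry": 0,"rz": 0},{"x": 0,"y": 0.1,"z": 0,"rx": 0,"ry": 0,"rz": 0},{"x": 0,"y": 0,"z": 0,"rx": 0,"ry": 0,"rz": 0},{"x": 0,"y": 0,"z": 0,"rx": 0,"ry": 0,"rz": 0}]}}

```text
clock: 13.92
tool_pos: [0.5859, 0.1316, 0.0853]
orientation: [179.8, 40.1, -96.8]
force: [0.5, -0.7, -3.5]
opening: 0.024
gripper_force: 30.0
```

```bash
python3 st.py
```

```text
spat [0.5978 0.2334 0.0289] [ 8.328e+01 -8.000e-02  1.400e-01]
13.925 [ 0.5 -0.7 -3.5] [  2.  24.  -9. -47. -60.  17.]
in rack [-0.023 -0.079]
[302.8 221.9] 874.0 (array([ 458.2, -201.5]), array([115.9, 109. ]), 66.8)
[417.3 162.7] 129.5 (array([582.8, 254.5]), array([40.5, 64.7]), 83.5)
[422.3 172.3] 118.0 (array([608.6, 253.3]), array([115.5, 103.5]), 77.0)
[426.  156.5] 52.0 (array([587.9, 301.9]), array([18.7, 64.1]), 84.1)
```

Call:
{"op": "play_rows", "data": {"motion": [{"x": 0.3,"y": 0,"z": -0.252,"rx": 0,"ry": 0,"rz": 0},{"x": 0.6,"y": 0,"z": -0.503,"rx": 0,"ry": 0,"rz": 0},{"x": 0.6,"y": 0,"z": -0.503,"rx": 0,"ry": 0,"rz": 0},{"x": 0.6,"y": 0,"z": -0.503,"rx": 0,"ry": 0,"rz": 0},{"x": 0.6,"y": 0,"z": -0.503,"rx": 0,"ry": 0,"rz": 0},{"x": 0.6,"y": 0,"z": -0.503,"rx": 0,"ry": 0,"rz": 0},{"x": 0.6,"y": 0,"z": -0.503,"rx": 0,"ry": 0,"rz": 0},{"x": 0.6,"y": 0,"z": -0.503,"rx": 0,"ry": 0,"rz": 0},{"x": -0.4,"y": 0,"z": -0.48,"rx": 0,"ry": 0,"rz": 0},{"x": -0.5,"y": 0,"z": -0.6,"rx": 0,"ry": 0,"rz": 0},{"x": -0.5,"y": 0,"z": -0.6,"rx": 0,"ry": 0,"rz": 0},{"x": -0.4,"y": 0,"z": -0.48,"rx": 0,"ry": 0,"rz": 0},{"x": 0,"y": 0,"z": 0,"rx": 0,"ry": 0,"rz": 0}]}}

```text
clock: 15.6
tool_pos: [0.5696, -0.0143, 0.1573]
orientation: [-179.9, 40.1, -96.6]
force: [-0.3, 0.3, -2.2]
opening: 0.0239
gripper_force: 30.0
```

```bash
python3 st.py; python3 - <<'E'
from h import *
p,Rt=tool(); a=np.radians(66.8); ex=np.array([np.cos(a),np.sin(a),0])
g,Rg=sptcp(np.array([.4585,-.2018,.05])-.155*ex,66.8); print(g,rows(p,Rt,g,Rg,20))
E
```

```text
spat [0.5815 0.0874 0.1009] [ 8.332e+01 -6.000e-02 -6.000e-02]
15.6 [-0.3  0.3 -2.2] [-12.  21.  -4. -42. -74.  20.]
in rack [-0.1699 -0.0799]
[303.1 221.9] 863.5 (array([ 459.2, -200.3]), array([116.2, 108.7]), 66.4)
[421.8 172.1] 166.0 (array([603.4, 251. ]), array([117.3, 103.7]), 81.9)
[417.3 162.7] 129.5 (array([582.8, 254.5]), array([40.5, 64.7]), 83.5)
[426.  156.5] 52.0 (array([587.9, 301.9]), array([18.7, 64.1]), 84.1)
[ 0.35710446 -0.43837352  0.10654516] [ 0.776  0.198 -0.523  0.133  0.001  0.158]
```

Call:
{"op": "play_rows", "data": {"motion": [{"x": 0.776,"y": 0.198,"z": -0.523,"rx": 0.133,"ry": 0,"rz": 0.158},{"x": 0.776,"y": 0.198,"z": -0.523,"rx": 0.133,"ry": 0,"rz": 0.158},{"x": 0.776,"y": 0.198,"z": -0.523,"rx": 0.133,"ry": 0,"rz": 0.158},{"x": 0.776,"y": 0.198,"z": -0.523,"rx": 0.133,"ry": 0,"rz": 0.158},{"x": 0.776,"y": 0.198,"z": -0.523,"rx": 0.133,"ry": 0,"rz": 0.158},{"x": 0.776,"y": 0.198,"z": -0.523,"rx": 0.133,"ry": 0,"rz": 0.158},{"x": 0.776,"y": 0.198,"z": -0.523,"rx": 0.133,"ry": 0,"rz": 0.158},{"x": 0.776,"y": 0.198,"z": -0.523,"rx": 0.133,"ry": 0,"rz": 0.158},{"x": 0.776,"y": 0.198,"z": -0.523,"rx": 0.133,"ry": 0,"rz": 0.158},{"x": 0.776,"y": 0.198,"z": -0.523,"rx": 0.133,"ry": 0,"rz": 0.158},{"x": 0.776,"y": 0.198,"z": -0.523,"rx": 0.133,"ry": 0,"rz": 0.158},{"x": 0.776,"y": 0.198,"z": -0.523,"rx": 0.133,"ry": 0,"rz": 0.158},{"x": 0.776,"y": 0.198,"z": -0.523,"rx": 0.133,"ry": 0,"rz": 0.158},{"x": 0.776,"y": 0.198,"z": -0.523,"rx": 0.133,"ry": 0,"rz": 0.158},{"x": 0.776,"y": 0.198,"z": -0.523,"rx": 0.133,"ry": 0,"rz": 0.158},{"x": 0.776,"y": 0.198,"z": -0.523,"rx": 0.133,"ry": 0,"rz": 0.158},{"x": 0.776,"y": 0.198,"z": -0.523,"rx": 0.133,"ry": 0,"rz": 0.158},{"x": 0.776,"y": 0.198,"z": -0.523,"rx": 0.133,"ry": 0,"rz": 0.158},{"x": 0.776,"y": 0.198,"z": -0.523,"rx": 0.133,"ry": 0,"rz": 0.158},{"x": 0.776,"y": 0.198,"z": -0.523,"rx": 0.133,"ry": 0,"rz": 0.158}]}}

```text
clock: 18.15
tool_pos: [0.3557, -0.4397, 0.1057]
orientation: [179.8, 40.0, -113.4]
force: [-0.0, -0.2, -2.5]
opening: 0.0241
gripper_force: 30.0
```

```bash
python3 st.py; python3 - <<'E'
from h import *
p,Rt=tool(); a=np.radians(66.8); ex=np.array([np.cos(a),np.sin(a),0])
g,Rg=sptcp(np.array([.4585,-.2018,.004])-.155*ex,66.8); print(rows(p,Rt,g,Rg,5))
# blade tip check scene/side
o,Rs=spat()
import glob
im=cams.snapshot("side");cv2.imwrite("pics/side5.png",im)
C=np.zeros((400,800,3),np.uint8)
for i,n in enumerate(["scene","side"]):
    c=cams.get_calibration(n);q=proj(c,o+Rs.apply(LOC));print(n,q.round(1).tolist())
    s=cams.snapshot("scene") if n=="scene" else im
    m=q.mean(0).astype(int);x0,y0=m[0]-40,m[1]-50;print("o",x0,y0)
    C[:,i*400:i*400+400]=cv2.resize(s[y0:y0+80,x0:x0+80],(400,400),interpolation=cv2.INTER_CUBIC)
cv2.imwrite("pics/c5.png",C)
E
```

```text
spat [ 0.396  -0.3456  0.0493] [ 6.67e+01 -4.00e-02  1.40e-01]
18.15 [-0.  -0.2 -2.5] [-56.  33.   6. -33. -87.  41.]
in rack [-0.6216  0.0538]
[302.8 221.9] 874.0 (array([ 458.2, -201.5]), array([115.9, 109. ]), 66.8)
[421.7 172.1] 176.0 (array([602.1, 250.3]), array([117.6, 103.6]), 83.2)
[417.3 162.7] 129.5 (array([582.8, 254.5]), array([40.5, 64.7]), 83.5)
[426.3 156.6] 52.5 (array([587.9, 301.9]), array([18.7, 64.1]), 84.1)
[ 0.2   -0.015  0.297  0.001 -0.002 -0.015]
scene [[272.2, 217.8], [277.5, 231.3], [237.9, 244.5], [233.5, 230.4]]
o 215 181
side [[297.7, 250.8], [316.2, 253.5], [305.2, 285.6], [285.3, 282.4]]
o 261 218
```

View pics/c5.png

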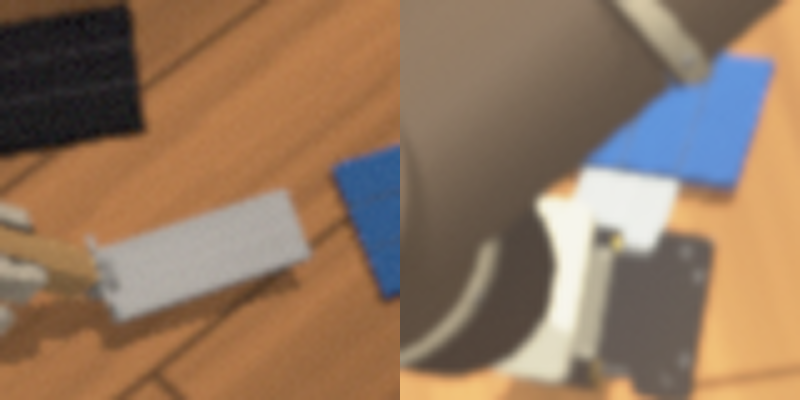

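Blade front corners are at scene (272,219) and (277,232), about 1 px below prediction. That puts the tip roughly 2 mm low, so I'll enter slightly higher, at 5 mm.

Call:
{"op": "play_rows", "data": {"motion": [{"x": 0.195,"y": -0.015,"z": 0.29,"rx": 0,"ry": 0,"rz": -0.015},{"x": 0.195,"y": -0.015,"z": 0.29,"rx": 0,"ry": 0,"rz": -0.015},{"x": 0.195,"y": -0.015,"z": 0.29,"rx": 0,"ry": 0,"rz": -0.015},{"x": 0.195,"y": -0.015,"z": 0.29,"rx": 0,"ry": 0,"rz": -0.015},{"x": 0.195,"y": -0.015,"z": 0.29,"rx": 0,"ry": 0,"rz": -0.015},{"x": 0,"y": 0,"z": 0,"rx": 0,"ry": 0,"rz": 0},{"x": -0.3,"y": 0,"z": 0.252,"rx": 0,"ry": 0,"rz": 0},{"x": -0.3,"y": 0,"z": 0.252,"rx": 0,"ry": 0,"rz": 0},{"x": -0.3,"y": 0,"z": 0.252,"rx": 0,"ry": 0,"rz": 0},{"x": -0.3,"y": 0,"z": 0.252,"rx": 0,"ry": 0,"rz": 0},{"x": -0.3,"y": 0,"z": 0.252,"rx": 0,"ry": 0,"rz": 0},{"x": 0,"y": 0,"z": 0,"rx": 0,"ry": 0,"rz": 0}]}}

```text
clock: 19.8
tool_pos: [0.3795, -0.389, 0.0627]
orientation: [-179.9, 40.0, -112.9]
force: [-0.5, -0.2, -2.3]
opening: 0.0239
gripper_force: 30.0
```

```bash
python3 st.py; python3 - <<'E'
from h import *
p,Rt=tool(); a=np.radians(66.8); ex=np.array([np.cos(a),np.sin(a),0])
g,Rg=sptcp(np.array([.4585,-.2018,.005])-.004*ex,66.8); print(rows(p,Rt,g,Rg,12))
E
```

```text
spat [ 0.4196 -0.2947  0.0063] [ 6.704e+01 -4.000e-02 -5.000e-02]
19.8 [-0.5 -0.2 -2.3] [-52.  33.  -0. -35. -80.  42.]
in rack [-0.5683  0.0364]
[302.8 221.8] 873.0 (array([ 458.2, -201.5]), array([115.9, 109. ]), 66.8)
[422.1 172. ] 178.5 (array([602.3, 250.1]), array([117.8, 103.9]), 83.2)
[417.3 162.8] 130.5 (array([582.8, 254.5]), array([40.5, 64.7]), 83.5)
[426.3 156.6] 52.5 (array([587.9, 301.9]), array([18.7, 64.1]), 84.1)
[-0.246  0.003  0.211  0.002  0.     0.004]
```

Call:
{"op": "play_rows", "data": {"motion": [{"x": -0.246,"y": 0.003,"z": 0.211,"rx": 0,"ry": 0,"rz": 0},{"x": -0.246,"y": 0.003,"z": 0.211,"rx": 0,"ry": 0,"rz": 0},{"x": -0.246,"y": 0.003,"z": 0.211,"rx": 0,"ry": 0,"rz": 0},{"x": -0.246,"y": 0.003,"z": 0.211,"rx": 0,"ry": 0,"rz": 0},{"x": -0.246,"y": 0.003,"z": 0.211,"rx": 0,"ry": 0,"rz": 0},{"x": -0.246,"y": 0.003,"z": 0.211,"rx": 0,"ry": 0,"rz": 0},{"x": -0.246,"y": 0.003,"z": 0.211,"rx": 0,"ry": 0,"rz": 0},{"x": -0.246,"y": 0.003,"z": 0.211,"rx": 0,"ry": 0,"rz": 0},{"x": -0.246,"y": 0.003,"z": 0.211,"rx": 0,"ry": 0,"rz": 0},{"x": -0.246,"y": 0.003,"z": 0.211,"rx": 0,"ry": 0,"rz": 0},{"x": -0.246,"y": 0.003,"z": 0.211,"rx": 0,"ry": 0,"rz": 0},{"x": -0.246,"y": 0.003,"z": 0.211,"rx": 0,"ry": 0,"rz": 0},{"x": 0,"y": 0,"z": 0,"rx": 0,"ry": 0,"rz": 0}]}}

```text
clock: 21.48
tool_pos: [0.4166, -0.2993, 0.0616]
orientation: [-179.9, 40.0, -112.9]
force: [0.3, -0.3, -2.2]
opening: 0.0238
gripper_force: 30.0
```

```bash
python3 st.py
```

```text
spat [ 0.4566 -0.205   0.0051] [ 6.703e+01 -4.000e-02 -5.000e-02]
21.475 [ 0.3 -0.3 -2.2] [-44.  29.  -7. -39. -74.  39.]
in rack [-0.475  0.01 ]
[302.8 221.8] 875.0 (array([ 458.2, -201.5]), array([115.9, 109. ]), 66.8)
[422.1 172. ] 175.5 (array([602.3, 250.2]), array([117.6, 103.9]), 83.2)
[417.3 162.8] 130.5 (array([583.3, 254.4]), array([40.5, 65.7]), 83.5)
[426.  156.5] 52.0 (array([587.9, 301.9]), array([18.7, 64.1]), 84.1)
```

Call:
{"op": "play_rows", "data": {"motion": [{"x": -0.1,"y": 0,"z": -0.12,"rx": 0,"ry": 0,"rz": 0},{"x": -0.1,"y": 0,"z": -0.12,"rx": 0,"ry": 0,"rz": 0},{"x": -0.1,"y": 0,"z": -0.12,"rx": 0,"ry": 0,"rz": 0},{"x": -0.2,"y": 0,"z": -0.24,"rx": 0,"ry": 0,"rz": 0},{"x": -0.25,"y": 0,"z": -0.3,"rx": 0,"ry": 0,"rz": 0},{"x": -0.25,"y": 0,"z": -0.3,"rx": 0,"ry": 0,"rz": 0},{"x": -0.25,"y": 0,"z": -0.3,"rx": 0,"ry": 0,"rz": 0},{"x": -0.25,"y": 0,"z": -0.3,"rx": 0,"ry": 0,"rz": 0},{"x": -0.2,"y": 0,"z": -0.24,"rx": 0,"ry": 0,"rz": 0},{"x": -0.1,"y": 0,"z": -0.12,"rx": 0,"ry": 0,"rz": 0},{"x": 0,"y": 0,"z": 0,"rx": 0,"ry": 0,"rz": 0},{"x": 0,"y": 0,"z": 0,"rx": 0,"ry": 0,"rz": 0},{"x": 0,"y": 0,"z": 0,"rx": 0,"ry": 0,"rz": 0}]}}

```text
clock: 23.15
tool_pos: [0.4161, -0.3, 0.1314]
orientation: [-180.0, 40.1, -113.0]
force: [-0.3, 0.2, -4.3]
opening: 0.0237
gripper_force: 30.0
```

```bash
cat >> h.py <<'E'
def corners(n,sel): # 4 corners of the blue panel blob nearest px sel
    im=cams.snapshot(n); ks=blobs(im,*BL); k=min(ks,key=lambda k:np.hypot(*(k[:,0].mean(0)-sel)))
    (_,q)=cv2.minEnclosingTriangle(k); b=cv2.approxPolyDP(cv2.convexHull(k),3,True)[:,0]
    return k[:,0],b
E
cat > pan.py <<'E'
from h import *
o,Rs=spat(); print("spat",o.round(4),Rs.as_euler('ZYX',degrees=True).round(2))
c0=o+Rs.apply([0.003,0,.011]); e=[]
for n in("scene","side"):
    c=cams.get_calibration(n); s=proj(c,c0)[0]; k,b=corners(n,s)
    ex=proj(c,c0+Rs.apply(np.array([[.06,.055,0],[.06,-.055,0],[-.06,-.055,0],[-.06,.055,0]])))
    print(n,"pred",s.round(1),"seen",k.mean(0).round(1),"corners",b.tolist(),"exp",ex.round(1).tolist(), rect(plane(c,k,c0[2])))
    e.append((c,k.mean(0)))
print(tri(e), c0)
E
python3 pan.py
```

```text
spat [ 0.4562 -0.2057  0.075 ] [ 6.699e+01 -6.000e-02 -1.000e-02]
scene pred [301.3 209.5] seen [302.1 210.3] corners [[313, 193], [324, 217], [291, 228], [281, 203]] exp [[312.5, 191.4], [325.1, 216.7], [289.4, 228.9], [278.2, 202.6]] (array([ 459.3, -202.1]), array([116.1, 107.8]), 66.4)
side pred [314.1 223.5] seen [236.1  94.9] corners [[234, 80], [247, 95], [233, 108], [229, 102]] exp [[301.5, 209.8], [335.5, 213.9], [327.8, 238.4], [291.5, 233.7]] (array([271.9, 894.7]), array([360.8,  83.3]), 85.5)
(array([ 0.43297303, -0.27017953,  0.42558596]), [np.float64(0.19247812625272434), np.float64(0.1924781262527245)]) [ 0.45734326 -0.20296115  0.08597349]
```

```bash
python3 - <<'E'
from h import *
rc=np.array([.522,.2655,0]);ex=np.array([.1167,.9932,0]);ey=np.array([-.9932,.1167,0])
p,Rt=tool(); g,Rg=sptcp(rc-.1765*ex+.0485*ey+[0,0,.06],83.5); print(g,rows(p,Rt,g,Rg,18))
E
```

```text
[ 0.44164171 -0.00586873  0.11654516] [-0.475  0.117  0.442 -0.148  0.001 -0.175]
```

Call:
{"op": "play_rows", "data": {"motion": [{"x": -0.237,"y": 0.059,"z": 0.221,"rx": -0.074,"ry": 0,"rz": -0.087},{"x": -0.237,"y": 0.059,"z": 0.221,"rx": -0.074,"ry": 0,"rz": -0.087},{"x": -0.475,"y": 0.117,"z": 0.442,"rx": -0.148,"ry": 0,"rz": -0.175},{"x": -0.475,"y": 0.117,"z": 0.442,"rx": -0.148,"ry": 0,"rz": -0.175},{"x": -0.475,"y": 0.117,"z": 0.442,"rx": -0.148,"ry": 0,"rz": -0.175},{"x": -0.475,"y": 0.117,"z": 0.442,"rx": -0.148,"ry": 0,"rz": -0.175},{"x": -0.475,"y": 0.117,"z": 0.442,"rx": -0.148,"ry": 0,"rz": -0.175},{"x": -0.475,"y": 0.117,"z": 0.442,"rx": -0.148,"ry": 0,"rz": -0.175},{"x": -0.475,"y": 0.117,"z": 0.442,"rx": -0.148,"ry": 0,"rz": -0.175},{"x": -0.475,"y": 0.117,"z": 0.442,"rx": -0.148,"ry": 0,"rz": -0.175},{"x": -0.475,"y": 0.117,"z": 0.442,"rx": -0.148,"ry": 0,"rz": -0.175},{"x": -0.475,"y": 0.117,"z": 0.442,"rx": -0.148,"ry": 0,"rz": -0.175},{"x": -0.475,"y": 0.117,"z": 0.442,"rx": -0.148,"ry": 0,"rz": -0.175},{"x": -0.475,"y": 0.117,"z": 0.442,"rx": -0.148,"ry": 0,"rz": -0.175},{"x": -0.475,"y": 0.117,"z": 0.442,"rx": -0.148,"ry": 0,"rz": -0.175},{"x": -0.475,"y": 0.117,"z": 0.442,"rx": -0.148,"ry": 0,"rz": -0.175},{"x": -0.475,"y": 0.117,"z": 0.442,"rx": -0.148,"ry": 0,"rz": -0.175},{"x": -0.475,"y": 0.117,"z": 0.442,"rx": -0.148,"ry": 0,"rz": -0.175},{"x": -0.237,"y": 0.059,"z": 0.221,"rx": -0.074,"ry": 0,"rz": -0.087},{"x": -0.237,"y": 0.059,"z": 0.221,"rx": -0.074,"ry": 0,"rz": -0.087}]}}

```text
clock: 25.75
tool_pos: [0.4417, -0.0055, 0.1169]
orientation: [180.0, 40.0, -96.5]
force: [0.1, -0.1, -4.8]
opening: 0.0238
gripper_force: 30.0
```

```bash
python3 pan.py; python3 - <<'E'
from h import *
rc=np.array([.522,.2655,0]);ex=np.array([.1167,.9932,0]);ey=np.array([-.9932,.1167,0])
p,Rt=tool(); g,Rg=sptcp(rc-.1765*ex+.0485*ey+[0,0,.05],83.5);print(rows(p,Rt,g,Rg,3)); print(ctrl.get_obs()['force'])
E
```

```text
spat [0.4533 0.0962 0.0604] [ 8.353e+01 -2.000e-02  0.000e+00]
scene pred [362.6 161.7] seen [363.4 162.5] corners [[366, 147], [384, 163], [360, 178], [344, 160]] exp [[364.7, 145.4], [385.6, 162.7], [360.3, 179.2], [339.7, 160.8]] (array([455.3,  98.9]), array([117.8, 107.1]), 82.8)
side pred [298.6 175.6] seen [329.6 156.1] corners [[342, 162], [319, 160], [317, 152], [338, 150]] exp [[283.3, 167.7], [312.8, 166.1], [314.9, 183.9], [283.5, 185.6]] (array([588.6, 207.1]), array([102.2,  88.5]), 83.6)
(array([ 0.54091316, -0.01017759,  0.21042597]), [np.float64(0.00811661170761367), np.float64(0.00811661170761357)]) [0.45360034 0.09920636 0.07140449]
[ 0.094 -0.001  0.102  0.002  0.003  0.001]
[-0.38411327  0.69146704 -5.05513769]
```

```bash
python3 - <<'E'
from h import *
rc=np.array([.522,.2655,0]);ex=np.array([.1167,.9932,0]);ey=np.array([-.9932,.1167,0])
p,Rt=tool(); a,Ra=sptcp(rc-.1765*ex+.0485*ey+[0,0,.042],83.5);b,Rb=sptcp(rc-.006*ex+.0485*ey+[0,0,.042],83.5)
print(rows(p,Rt,a,Ra,4),rows(a,Ra,b,Rb,14))
E
```

```text
[ 0.122 -0.001  0.138  0.002  0.003  0.001] [-0.373 -0.002  0.313  0.     0.     0.   ]
```

Call:
{"op": "play_rows", "data": {"motion": [{"x": 0.122,"y": 0,"z": 0.138,"rx": 0,"ry": 0,"rz": 0},{"x": 0.122,"y": 0,"z": 0.138,"rx": 0,"ry": 0,"rz": 0},{"x": 0.122,"y": 0,"z": 0.138,"rx": 0,"ry": 0,"rz": 0},{"x": 0.122,"y": 0,"z": 0.138,"rx": 0,"ry": 0,"rz": 0},{"x": -0.186,"y": 0,"z": 0.156,"rx": 0,"ry": 0,"rz": 0},{"x": -0.373,"y": -0.002,"z": 0.313,"rx": 0,"ry": 0,"rz": 0},{"x": -0.373,"y": -0.002,"z": 0.313,"rx": 0,"ry": 0,"rz": 0},{"x": -0.373,"y": -0.002,"z": 0.313,"rx": 0,"ry": 0,"rz": 0},{"x": -0.373,"y": -0.002,"z": 0.313,"rx": 0,"ry": 0,"rz": 0},{"x": -0.373,"y": -0.002,"z": 0.313,"rx": 0,"ry": 0,"rz": 0},{"x": -0.373,"y": -0.002,"z": 0.313,"rx": 0,"ry": 0,"rz": 0},{"x": -0.373,"y": -0.002,"z": 0.313,"rx": 0,"ry": 0,"rz": 0},{"x": -0.373,"y": -0.002,"z": 0.313,"rx": 0,"ry": 0,"rz": 0},{"x": -0.373,"y": -0.002,"z": 0.313,"rx": 0,"ry": 0,"rz": 0},{"x": -0.373,"y": -0.002,"z": 0.313,"rx": 0,"ry": 0,"rz": 0},{"x": -0.186,"y": 0,"z": 0.156,"rx": 0,"ry": 0,"rz": 0},{"x": 0,"y": 0,"z": 0,"rx": 0,"ry": 0,"rz": 0}]}}

```text
clock: 27.98
tool_pos: [0.4573, 0.1269, 0.0986]
orientation: [180.0, 40.0, -96.5]
force: [-0.4, 0.4, -4.0]
opening: 0.0236
gripper_force: 30.0
```

```bash
python3 st.py; python3 pan.py
```

```text
spat [0.4688 0.2286 0.0421] [ 8.353e+01 -3.000e-02  1.000e-02]
27.975 [-0.4  0.4 -4. ] [  2.  14. -23. -49. -58.  21.]
in rack [-0.0428  0.0486]
[395.  145.5] 195.5 (array([470.1, 267. ]), array([ 41. , 105.9]), 83.4)
[422.1 172. ] 176.5 (array([602.1, 250.3]), array([117.6, 103.6]), 83.2)
[385.5 153.1] 137.5 (array([462.2, 208.6]), array([ 49.2, 106.7]), 77.8)
[417.3 162.7] 129.5 (array([582.8, 254.5]), array([40.5, 64.7]), 83.5)
[426.  156.5] 52.0 (array([587.9, 301.9]), array([18.7, 64.1]), 84.1)
spat [0.4688 0.2283 0.042 ] [ 8.352e+01 -2.000e-02  1.000e-02]
scene pred [389.  148.2] seen [385.5 153.2] corners [[375, 144], [397, 158], [387, 164]] exp [[390.2, 132.9], [411.1, 149.1], [387.7, 164.5], [367.0, 147.3]] (array([468.3, 200.3]), array([ 48.6, 107.6]), 77.8)
side pred [297.8 161.1] seen [333.9 157.2] corners [[338, 150], [341, 163], [329, 164], [327, 152]] exp [[283.5, 154.2], [311.1, 152.7], [312.9, 168.5], [283.7, 170.1]] (array([612.5, 234.5]), array([107.2,  52.6]), 82.7)
(array([0.56179549, 0.07639096, 0.17270792]), [np.float64(0.02778509598656433), np.float64(0.027785095986564243)]) [0.46917207 0.2312814  0.05304766]
```

Call:
{"op": "play_rows", "data": {"motion": [{"x": -0.373,"y": 0,"z": 0.313,"rx": 0,"ry": 0,"rz": 0},{"x": -0.373,"y": 0,"z": 0.313,"rx": 0,"ry": 0,"rz": 0},{"x": -0.373,"y": 0,"z": 0.313,"rx": 0,"ry": 0,"rz": 0},{"x": 0,"y": 0,"z": 0,"rx": 0,"ry": 0,"rz": 0},{"x": 0.056,"y": 0,"z": 0.066,"rx": 0,"ry": 0,"rz": 0},{"x": 0.056,"y": 0,"z": 0.066,"rx": 0,"ry": 0,"rz": 0},{"x": 0.056,"y": 0,"z": 0.066,"rx": 0,"ry": 0,"rz": 0},{"x": 0.056,"y": 0,"z": 0.066,"rx": 0,"ry": 0,"rz": 0},{"x": 0.056,"y": 0,"z": 0.066,"rx": 0,"ry": 0,"rz": 0},{"x": 0.056,"y": 0,"z": 0.066,"rx": 0,"ry": 0,"rz": 0},{"x": 0,"y": 0,"z": 0,"rx": 0,"ry": 0,"rz": 0},{"x": 0,"y": 0,"z": 0,"rx": 0,"ry": 0,"rz": 0}]}}

```text
clock: 29.62
tool_pos: [0.4616, 0.1627, 0.0857]
orientation: [180.0, 40.0, -96.5]
force: [-0.2, -0.3, -2.8]
opening: 0.0238
gripper_force: 30.0
```

```bash
python3 st.py
```

```text
spat [0.4732 0.2645 0.0292] [ 8.348e+01 -3.000e-02  0.000e+00]
29.625 [-0.2 -0.3 -2.8] [  6.  15. -24. -51. -54.  20.]
in rack [-0.0067  0.0484]
[396.  146.2] 190.0 (array([474.6, 266.7]), array([ 40.6, 104.2]), 83.9)
[421.7 172.1] 176.0 (array([602. , 250.3]), array([117.1, 104. ]), 83.6)
[417.3 162.7] 129.5 (array([582.8, 254.5]), array([40.5, 64.7]), 83.5)
[404.9 140. ] 83.5 (array([479.2, 315.6]), array([ 20.9, 103.3]), 83.2)
[426.3 156.6] 51.5 (array([587.9, 301.9]), array([18.5, 64.1]), 84.1)
[394. 158.] 21.0 (array([507.4, 214.3]), array([18.5, 25.5]), 77.2)
```

Call:
{"op": "play_rows", "data": {"motion": [{"x": 0.15,"y": 0,"z": -0.126,"rx": 0,"ry": 0,"rz": 0},{"x": 0.3,"y": 0,"z": -0.252,"rx": 0,"ry": 0,"rz": 0},{"x": 0.4,"y": 0,"z": -0.336,"rx": 0,"ry": 0,"rz": 0},{"x": 0.5,"y": 0,"z": -0.42,"rx": 0,"ry": 0,"rz": 0},{"x": 0.5,"y": 0,"z": -0.42,"rx": 0,"ry": 0,"rz": 0},{"x": 0.5,"y": 0,"z": -0.42,"rx": 0,"ry": 0,"rz": 0},{"x": 0.5,"y": 0,"z": -0.42,"rx": 0,"ry": 0,"rz": 0},{"x": 0.5,"y": 0,"z": -0.42,"rx": 0,"ry": 0,"rz": 0},{"x": 0.5,"y": 0,"z": -0.42,"rx": 0,"ry": 0,"rz": 0},{"x": 0.5,"y": 0,"z": -0.42,"rx": 0,"ry": 0,"rz": 0},{"x": 0.5,"y": 0,"z": -0.42,"rx": 0,"ry": 0,"rz": 0},{"x": 0.3,"y": 0,"z": -0.252,"rx": 0,"ry": 0,"rz": 0},{"x": 0,"y": 0,"z": 0,"rx": 0,"ry": 0,"rz": 0}]}}

```text
clock: 31.3
tool_pos: [0.4425, -0.005, 0.0855]
orientation: [180.0, 40.0, -96.6]
force: [0.6, 0.2, -1.8]
opening: 0.0241
gripper_force: 30.0
```

```bash
python3 st.py;python3 - <<'E'
from h import *
p,Rt=tool(); a,Ra=sptcp([.54,-.02,.02],83.5);b,Rb=sptcp([.54,-.02,.001],83.5)
print(rows(p,Rt,a,Ra,8),rows(a,Ra,b,Rb,5))
E
```

```text
spat [0.4542 0.0968 0.029 ] [ 8.342e+01 -3.000e-02  2.000e-02]
31.3 [ 0.6  0.2 -1.8] [-14.  18. -21. -44. -66.  32.]
in rack [-0.1755  0.0476]
[396.  146.1] 192.0 (array([474.7, 266.8]), array([ 40.4, 104.2]), 83.5)
[421.7 172.1] 176.5 (array([602.3, 250.2]), array([117.6, 103.9]), 83.2)
[417.3 162.7] 130.5 (array([582.8, 254.8]), array([40.6, 64.8]), 84.3)
[386.5 151.9] 88.0 (array([468.7, 218.6]), array([ 20.2, 103.2]), 83.2)
[405. 140.] 85.0 (array([479.2, 315.6]), array([ 20.9, 103.3]), 83.2)
[426.  156.5] 51.0 (array([588. , 302.2]), array([18.3, 64.1]), 83.2)
[ 0.438 -0.494 -0.309 -0.001  0.001 -0.002] [ 0.098 -0.     0.116  0.     0.     0.   ]
```

Call:
{"op": "play_rows", "data": {"motion": [{"x": 0.438,"y": -0.494,"z": -0.309,"rx": 0,"ry": 0,"rz": 0},{"x": 0.438,"y": -0.494,"z": -0.309,"rx": 0,"ry": 0,"rz": 0},{"x": 0.438,"y": -0.494,"z": -0.309,"rx": 0,"ry": 0,"rz": 0},{"x": 0.438,"y": -0.494,"z": -0.309,"rx": 0,"ry": 0,"rz": 0},{"x": 0.438,"y": -0.494,"z": -0.309,"rx": 0,"ry": 0,"rz": 0},{"x": 0.438,"y": -0.494,"z": -0.309,"rx": 0,"ry": 0,"rz": 0},{"x": 0.438,"y": -0.494,"z": -0.309,"rx": 0,"ry": 0,"rz": 0},{"x": 0.438,"y": -0.494,"z": -0.309,"rx": 0,"ry": 0,"rz": 0},{"x": 0.1,"y": 0,"z": 0.116,"rx": 0,"ry": 0,"rz": 0},{"x": 0.1,"y": 0,"z": 0.116,"rx": 0,"ry": 0,"rz": 0},{"x": 0.1,"y": 0,"z": 0.116,"rx": 0,"ry": 0,"rz": 0},{"x": 0.1,"y": 0,"z": 0.116,"rx": 0,"ry": 0,"rz": 0},{"x": 0.09,"y": 0,"z": 0.11,"rx": 0,"ry": 0,"rz": 0},{"x": 0,"y": 0,"z": 0,"rx": 0,"ry": 0,"rz": 0}]}}

```text
clock: 33.1
tool_pos: [0.5284, -0.1217, 0.0578]
orientation: [180.0, 40.1, -96.5]
force: [-0.9, 0.4, -1.0]
opening: 0.0235
gripper_force: 30.0
```

Call:
{"op": "play_rows", "data": {"motion": [{"x": 0,"y": 0,"z": 0,"rx": 0,"ry": 0,"rz": 0},{"x": 0,"y": 0,"z": 0,"rx": 0,"ry": 0,"rz": 0},{"x": 0,"y": 0,"z": 0,"rx": 0,"ry": 0,"rz": 0},{"x": 0,"y": 0,"z": 0,"rx": 0,"ry": 0,"rz": 0},{"x": 0,"y": 0,"z": 0,"rx": 0,"ry": 0,"rz": 0},{"x": 0,"y": 0,"z": 0,"rx": 0,"ry": 0,"rz": 0}], "fingers": 1}}

```text
clock: 33.85
tool_pos: [0.5284, -0.1218, 0.0577]
orientation: [180.0, 40.0, -96.5]
force: [-0.9, -0.2, 1.0]
opening: 0.078
gripper_force: 0.0
```

Call:
{"op": "play_rows", "data": {"motion": [{"x": 0,"y": 0,"z": -0.4,"rx": 0,"ry": 0,"rz": 0},{"x": 0,"y": 0,"z": -0.8,"rx": 0,"ry": 0,"rz": 0},{"x": 0,"y": 0,"z": -0.8,"rx": 0,"ry": 0,"rz": 0},{"x": 0,"y": 0,"z": -0.8,"rx": 0,"ry": 0,"rz": 0},{"x": 0,"y": 0,"z": -0.8,"rx": 0,"ry": 0,"rz": 0},{"x": 0,"y": 0,"z": -0.8,"rx": 0,"ry": 0,"rz": 0},{"x": 0,"y": 0,"z": -0.8,"rx": 0,"ry": 0,"rz": 0},{"x": 0,"y": 0,"z": -0.8,"rx": 0,"ry": 0,"rz": 0},{"x": 0,"y": 0,"z": -0.8,"rx": 0,"ry": 0,"rz": 0},{"x": 0,"y": 0,"z": 0,"rx": 0,"ry": 0,"rz": 0}]}}

```text
clock: 35.1
tool_pos: [0.5165, -0.2318, 0.1891]
orientation: [-179.9, 40.0, -96.5]
force: [-0.7, 0.1, -0.8]
opening: 0.0877
gripper_force: 0.0
```

```bash
python3 st.py; python3 - <<'E'
from h import *
C=np.zeros((560,800,3),np.uint8)
for i,(n,x0,y0) in enumerate([("scene",320,110),("side",250,100)]):
    C[:,i*400:i*400+400]=cv2.resize(cams.snapshot(n)[y0:y0+140,x0:x0+100],(400,560),interpolation=cv2.INTER_CUBIC)
cv2.imwrite("pics/fin.png",C)
E
```

```text
spat [ 0.5283 -0.1302  0.1325] [ 8.343e+01  4.000e-02 -1.100e-01]
35.1 [-0.7  0.1 -0.8] [-31.  26.   6. -36. -89.  31.]
in rack [-0.3922 -0.0525]
[396.  146.2] 190.0 (array([474.7, 266.7]), array([ 39.9, 104.2]), 83.4)
[421.9 172. ] 177.5 (array([602. , 250.3]), array([117.1, 104. ]), 83.6)
[417.3 162.8] 130.5 (array([583.3, 254.4]), array([40.5, 65.7]), 83.5)
[386.5 151.9] 88.0 (array([468.7, 218.6]), array([ 20.2, 103.2]), 83.2)
[405. 140.] 87.0 (array([479.2, 315.8]), array([ 21.1, 103.3]), 83.2)
[426.  156.5] 52.0 (array([587.9, 301.9]), array([18.7, 64.1]), 84.1)
```

View pics/fin.png

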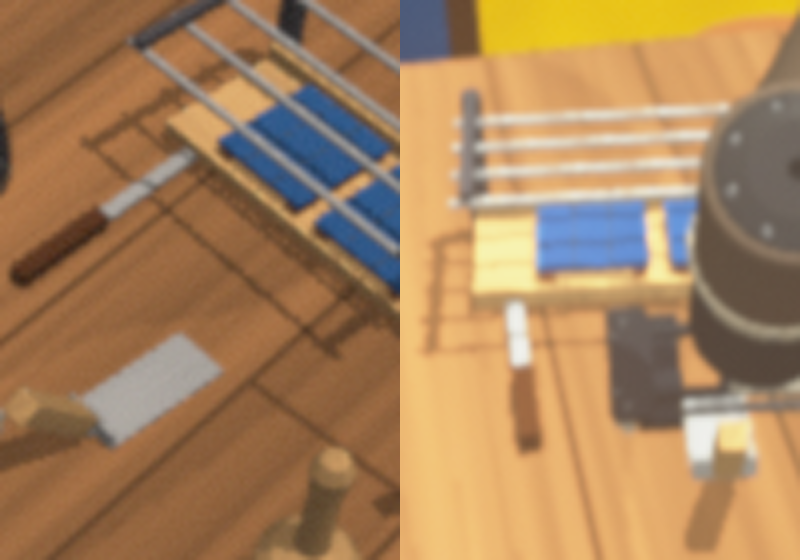

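Both panels lie square in the lane with a small gap, at crop (305,145) and (370,240). The spatula lies flat at (150,390), free of the gripper, and the chisel and mallet are in place. Handing in.

```bash
python3 -c "
from plant import workorder
print(workorder.close_job())"
```

```text
the job is handed in; nothing more can be done
None
```

I handed the job in at about 35 s, and no verdict came back: by camera the old panel is about 12 mm from the end stop, the new one sits behind it about 20 mm away, both are square, and the spatula is flat on the bench.

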